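Check the pot, then take the safety cap off the refill bottle

ROBOT

A 6-joint arm with a two-finger parallel gripper is mounted at the origin on the work surface. World frame = base frame: x ahead of the robot, y to its left, z up, the work surface at z = 0. Lengths are in m, angles in rad, forces in N, time in s.
With the tool pointing down it reaches from about 0.35 to 0.775 m from the base axis. Payload 5.5 kg.
Tool frame: the origin (TCP) lies at the very end of the fingers, on their centre line; the grasp point (between the pads) lies 19 mm behind it; x points along the fingers, y is the direction in which the jaws open and shut, and the axes are right-handed (so a half turn about x gives the same grasp; the last joint's range is limited). The gripper opens to 85 mm and grips with 20 to 120 N. Pads are 22 mm wide; open, the fingers measure 114 mm over their backs; the gripper's body (76 mm by 85 mm) begins 54 mm behind the grasp point. The pads swing forward as they close: fully open they stand 13 mm farther back than shut.
Start: joints at [1.009, 0.313, 0.046, 1.304, 0, 1.431], TCP at [0.235, 0.525, 0.231] pointing down, gripper open.
Joint ranges: [-2.76, 2.76], [-0.86, 1.69], [-1.03, 1.26], [-2.2, 2.34], [-1.47, 1.5], [-3.14, 3.14]. Speed limits (rad/s): [2.57, 2.57, 3.14, 3.14, 3.14, 3.14].

INTERFACE

Orientations are given as a unit quaternion [w, x, y, z].
In Python, from workcell import env gives the robot as it stands.
- The arm moves only by the tool drive_tool, never from a script. Its argument "plan" is a list that holds one entry, the list of rows, each a list of 7 numbers: the shift along the tool's x, y, z in cm, then the turn, a rotation vector about the tool's x, y, z in degrees, then the opening, from 0 (shut) to 1 (fully open). In form: [[[tx, ty, tz, wx, wy, wz, fingers], ...]]. A call has exactly 5 rows; each row shifts and turns the commanded pose from where the row before left it, along the tool's axes as they then stand; what a row does not reach is not made up. A row lasts 1/12 s, in which the tool goes at most 41.7 mm and 7.16 degrees, less where a joint would pass 70% of its speed; a pose out of reach is approached as far as the arm can. A call with a gripper value outside its range is refused whole. The fingers move at their own pace and stop on an object; "squeeze" is the grip in N (left out, the last holds). Time passes only in rows, so rows that do not move let the fingers close, or fill a call up. It gives the time, the measured TCP pose, the force and the opening at its end, in the units of the state.
- env.get_state(): the state, without advancing time (a new reading comes with each control period).
- env.read_camera(name): name is "scene" or "side" or "wrist"; returns the picture (420x560x3 uint8, red, green, blue); there is no depth.
- env.camera_model(name): a dict with "camera_matrix" (3x3 intrinsics, pixels), "camera_from_world" (4x4, takes a point from world to camera coordinates); the wrist camera has in their place "T_tool_cam" (4x4, takes a point from camera to tool coordinates, whose origin is the TCP and whose axes are the tool frame's). Camera axes: x right, y down, z forward; pixel columns grow to the right and rows downward; lengths in m; the calibration is good to about 2 mm. A picture is of the moment at which its call begins: read the wrist's pose just before it. camera_model takes no time and is no camera call.
- env.hand_in(): hands the job in, once; it reports no verdict.
The state is a dict: "clock": time; "joint_pos": joint angles; "qvel": joint speeds; "tau": joint torques, N m; "tcp_pos": TCP position; "orientation": TCP orientation; "wrist_force": force on the tool from outside, world axes, zero at the start; "ft_torque": the same for the moment, N m; "finger_gap": finger opening in m.
Only numpy, scipy, OpenCV 4.12 (cv2) and the standard library are available. Lean on these libraries where they do the work, as an engineer would, in place of code of your own. Each camera call takes 0.05 s, during which the arm holds its last target.

TASK

Top-up time at the insect-mounting bench: take the blue-handled dip gauge from its wooden stand, dip its steel tip deep into the small white pot to check that it is empty, and put the gauge fully back in its stand. Then open the refill bottle: press its white push-and-turn safety cap down, twist it anticlockwise until it is free, and finish while still holding the cap still and level about 8 cm straight above the bottle, ready for pouring. Leave everything else, and the pot, where it stands.

Things in the scene. Friction and masses are not known exactly. Their poses are not given: they have to be found in the camera images.
- bottle: Amber refill bottle, 68 mm in diameter, clamped in a flat plate 120 x 120 x 8 mm screwed to the bench: it cannot move or turn. Origin: on the bench under the bottle's axis, z up. Its shoulder is a flat disc 50 mm in diameter, 103 mm up, sloping to full width at 90 mm.
- cap: White round ribbed safety cap, 44 mm in diameter, 34 mm tall, about 0.04 kg, red line on top. Origin: centre of its underside, z up its axis. Grip it across any diameter. Locked, it neither turns nor lifts. Pressed 6.5 mm down it turns anticlockwise (seen from above) and lifts straight off once turned by 50 to 130 degrees (80 is good). A spring under it pushes up: 6 N locked, 10 N when pressed.
- neck (a point): Point on the bottle's axis, 112 mm above the bench, where the middle of the cap's underside lies while the cap sits locked (9 mm above the shoulder, where it bottoms when pressed); the locked cap's top is 146 mm above the bench.
- gauge: Dip gauge, 104 mm tall, about 0.05 kg: steel shaft 8 mm in diameter with a tapered tip, blue collar 26 mm in diameter from 50 to 54 mm, blue round handle 16 mm in diameter from 54 to 104 mm. Origin: the tip, z along the shaft to the handle. In its stand it hangs upright by the collar: tip 10 mm, handle top 114 mm above the bench.
- gauge_tip (a point): Lower end of the gauge's shaft, same point as the gauge's origin.
- stand: Wooden block 70 x 70 x 60 mm, fixed to the bench, with one vertical hole in the middle of its top, 12.5 mm in diameter, with a 3 mm chamfer, 55 mm deep. Origin: centre of its underside, z up.
- pot: Small loose white ceramic pot, 40 mm tall, outer radius 32 mm at the rim and a little less at the foot, wall 4 mm, open at the top and empty; inner floor about 5 mm above its underside. Origin: centre of its underside, z up.
- forceps: Steel forceps, 125 mm long, 8 mm high, lying on the bench; a bystander. Origin: centre of the underside.
- vial: Small clear vial with black lid, 30 mm in diameter, 60 mm tall; a bystander. Origin: centre of the underside.
- jar: Glass jar with green lid, 60 mm in diameter, 75 mm tall; a bystander. Origin: centre of the underside.
- pinning_block: Stepped wooden pinning block, 90 x 30 x 36 mm; a bystander. Origin: centre of the underside.
- loupe: Black round loupe, 38 mm in diameter, 30 mm tall; a bystander. Origin: centre of the underside.
- pin_tray: Low grey tray with three compartments, 90 x 130 x 22 mm; a bystander. Origin: centre of the underside.
Things that resemble listed ones, but are neither listed nor needed, are in the scene too. What is meant by the gauge is not yellow, and is the smaller of those in its own colour.

How it is judged:
By the outcome, as a careful person would: the job done as asked, in the order asked, and still so for the second after the job is handed in, while the arm keeps its last pose, push and grip.
It also fails if it takes over 54 s, if anything falls off the work surface, if the arm or the gripper's body presses on something with over 40 N, if the wrist force passes 120 N, or if a joint passes its speed limit or range.

## Working session

There is one attempt and no reset: what is moved stays moved. The work goes in short steps, Python scripts to look and compute and a tool call to move; the robot and the scene stay as the last step left them, time stands still between calls to the robot, and variables do not carry over. Pictures are saved under pics/ and viewed, and the job is handed in when it is done.

Besides the shell and the picture viewer there is one more tool, called after "Call:" as name([rows], argument=value, ...), one row to a line, values as JSON. drive_tool: Moves the arm, as the interface text tells. Its arguments: {"type":"object","properties":{"plan":{"type":"array","items":{"type":"array","items":{"type":"array","items":{"type":"number"}}}},"squeeze":{"type":"number"}},"required":["plan"]}

```bash
ls; mkdir -p pics; cat > h.py <<'E'
import numpy as np, cv2
from scipy.spatial.transform import Rotation as R
from workcell import env
def snap(n,f):
    s=env.get_state(); im=env.read_camera(n); cv2.imwrite(f'pics/{f}.png',im[:,:,::-1]); return s,im
E
python3 - <<'E'
from h import *
s=env.get_state(); print(s)
for n in ['scene','side','wrist']:
    snap(n,n+'0'); print(n,env.camera_model(n))
E
```

```text
pics
{'clock': 0.0, 'joint_pos': array([ 1.00940309e+00,  3.14022697e-01,  4.49625463e-02,  1.30363742e+00,
       -8.87832083e-06,  1.43119860e+00]), 'qvel': array([-0.00145113,  0.00042897, -0.00063122,  0.00182379,  0.00073463,
       -0.00017466]), 'tau': array([-1.29511362e-03, -4.80633116e+01,  2.98530811e+01,  1.95570441e-02,
       -3.32066011e-04,  2.16820524e-05]), 'tcp_pos': array([0.23512655, 0.52414174, 0.2303895 ]), 'orientation': array([ 0.69121151,  0.14739174,  0.69166723, -0.14865654]), 'wrist_force': array([ 0.33619391, -0.32540266, -0.09320126]), 'ft_torque': array([ 0.02439007, -0.02940707,  0.00370664]), 'finger_gap': 0.08516079717781584}
scene {'camera_matrix': array([[423.63005213,   0.        , 277.74612884],
       [  0.        , 423.63005213, 206.70340763],
       [  0.        ,   0.        ,   1.        ]]), 'camera_from_world': array([[ 3.76672400e-01,  9.26346530e-01,  1.01983716e-04,
        -2.26382846e-01],
       [ 6.80372266e-01, -2.76579263e-01, -6.78673331e-01,
        -3.20579151e-01],
       [-6.28658479e-01,  2.55706899e-01, -7.34440262e-01,
  
[... 390 characters left out ...]
,  0.506049  , -0.74235204,  0.30325579],
       [ 0.49097442, -0.55681796, -0.66999842,  0.58108827],
       [ 0.        ,  0.        ,  0.        ,  1.        ]])}
wrist {'camera_matrix': array([[289.24345917,   0.        , 284.38633111],
       [  0.        , 289.24345917, 206.22532972],
       [  0.        ,   0.        ,   1.        ]]), 'T_tool_cam': array([[ 6.36539885e-06, -2.72516951e-01,  9.62150982e-01,
        -1.42124357e-01],
       [ 9.99999918e-01, -3.86682093e-04, -1.16138553e-04,
         8.83966806e-04],
       [ 4.03696280e-04,  9.62150904e-01,  2.72516926e-01,
        -6.97011290e-02],
       [ 0.00000000e+00,  0.00000000e+00,  0.00000000e+00,
         1.00000000e+00]])}
```

View pics/scene0.png

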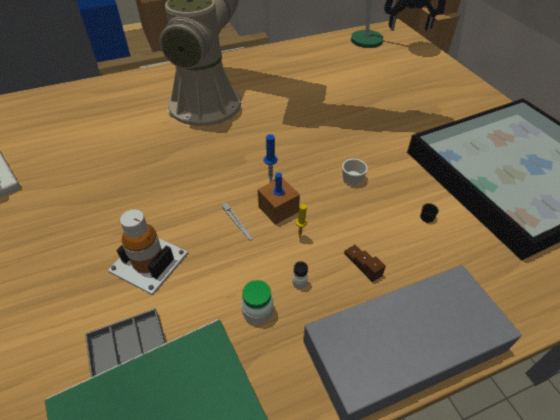

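View pics/side0.png

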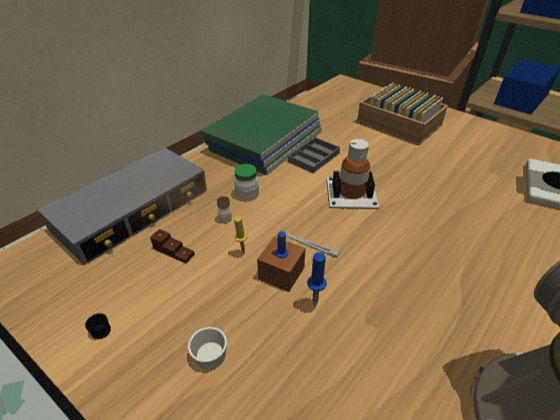

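View pics/wrist0.png

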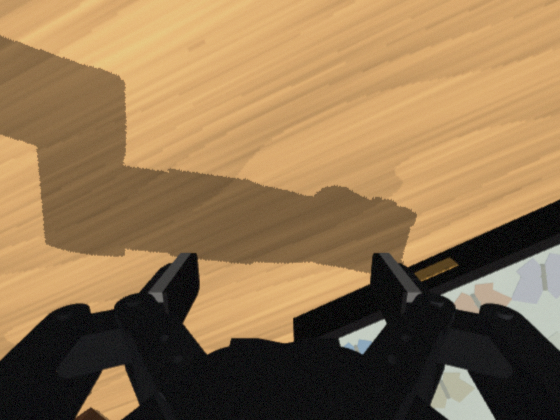

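The scene view shows the stand with the blue gauge at about (279,190). A larger blue gauge is at (270,150), a yellow one at (302,215), the pot at (354,171) and the cap at (133,222). I'll enlarge these areas.

```bash
python3 - <<'E'
import cv2
a=cv2.imread('pics/scene0.png'); b=cv2.imread('pics/side0.png')
def c(im,x,y,w,h,f,n): cv2.imwrite(f'pics/{n}.png',cv2.resize(im[y:y+h,x:x+w],None,fx=f,fy=f,interpolation=cv2.INTER_CUBIC))
c(a,240,125,140,110,5,'c1'); c(b,220,220,120,90,6,'c2'); c(a,105,200,90,95,6,'c3'); c(b,320,130,65,85,6,'c4'); c(b,180,315,60,60,6,'c5')
E
```

```text
(no output)
```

View pics/c1.png

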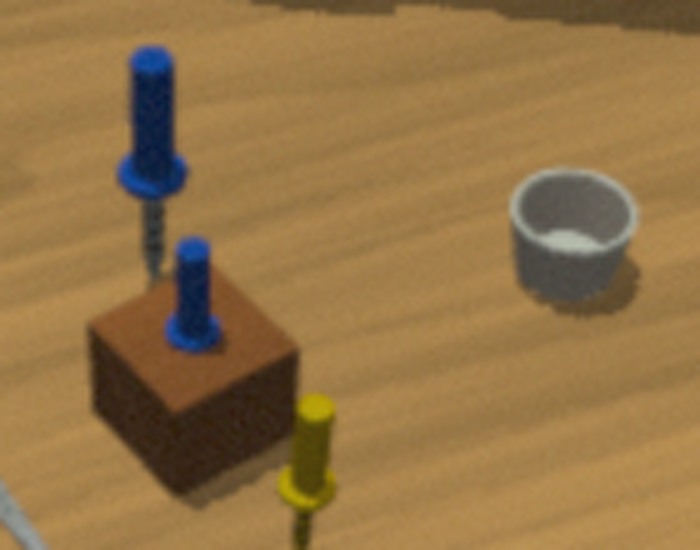

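View pics/c2.png

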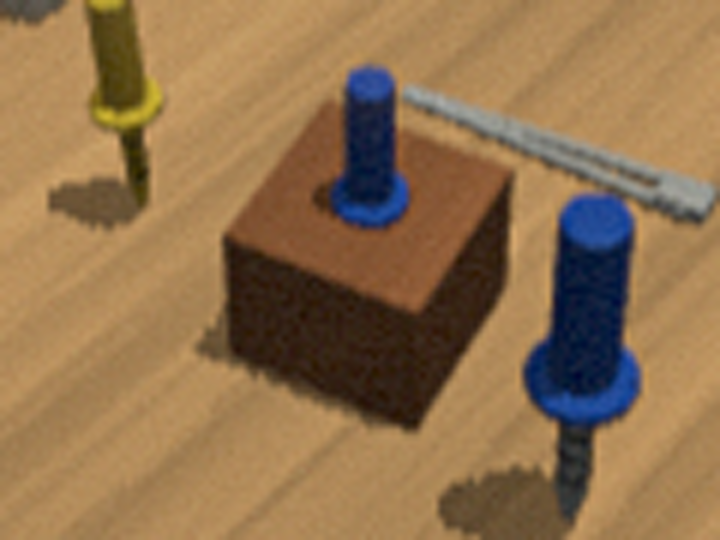

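View pics/c3.png

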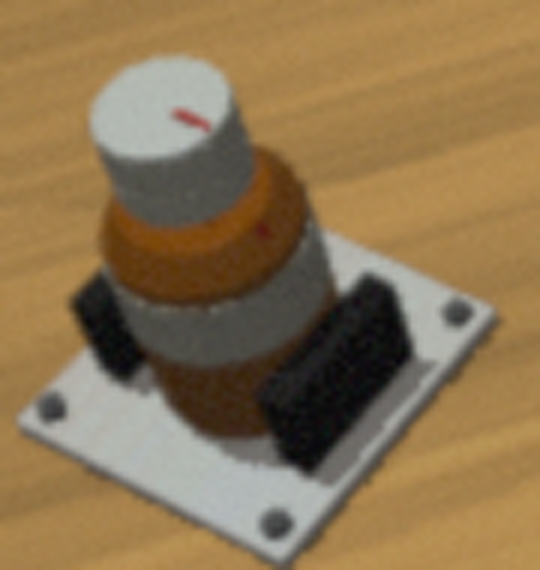

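View pics/c4.png

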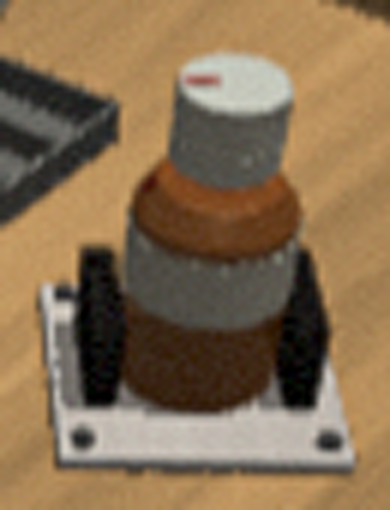

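View pics/c5.png

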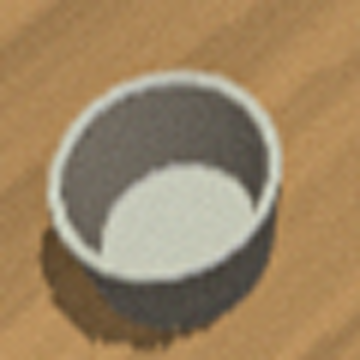

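```bash
cat >> h.py <<'E'
def ray(n,uv,s=None):
    m=env.camera_model(n);K=m['camera_matrix']
    d=np.linalg.solve(K,[uv[0],uv[1],1])
    if n=='wrist':
        q=s['orientation'];Rt=R.from_quat([q[1],q[2],q[3],q[0]]).as_matrix();T=m['T_tool_cam']
        return s['tcp_pos']+Rt@T[:3,3], Rt@T[:3,:3]@d
    T=m['camera_from_world'];return -T[:3,:3].T@T[:3,3], T[:3,:3].T@d
def atz(r,z): o,d=r; return o+d*(z-o[2])/d[2]
def tri(*rs):
    A=0;b=0
    for o,d in rs:
        d=d/np.linalg.norm(d);P=np.eye(3)-np.outer(d,d);A=A+P;b=b+P@o
    p=np.linalg.solve(A,b)
    return p,[np.linalg.norm(np.cross(p-o,d/np.linalg.norm(d)))*1e3 for o,d in rs]
def cp(p,off,f): return [(p[0]+.5)/f-.5+off[0],(p[1]+.5)/f-.5+off[1]]
def st():
    s=env.get_state();q=s['orientation'];r=R.from_quat([q[1],q[2],q[3],q[0]])
    print('t',round(s['clock'],2),'tcp',s['tcp_pos'].round(4),'F',s['wrist_force'].round(1),'gap',round(s['finger_gap'],4),'j',s['joint_pos'].round(3))
    print(r.as_matrix().round(3)); return s,r
E
python3 - <<'E'
from h import *
np.set_printoptions(suppress=True,precision=4)
O1=(240,125);O2=(220,220)
for nm,a,b,z in [('gtop',cp((193,247),O1,5),cp((371,82),O2,6),.114),('gcol',cp((193,328),O1,5),cp((370,196),O2,6),.064),
 ('big',cp((152,60),O1,5),cp((597,218),O2,6),.15),
 ('pot',cp((574,212),O1,5),cp((166,178),(180,315),6),.04),('cap',cp((162,108),(105,200),6),cp((235,84),(320,130),6),.146)]:
    ra,rb=ray('scene',a),ray('side',b); print(nm,*tri(ra,rb),atz(ra,z),atz(rb,z))
for p in [(90,327),(297,350),(180,412)]: print(atz(ray('scene',cp(p,O1,5)),.06))
for p in [(225,237),(335,103),(512,178),(418,310)]: print(atz(ray('side',cp(p,O2,6)),.06))
# bystanders approx
for n,p,z in [('yellow top',(302,207),.1),('vial',(301,269),.06),('jar',(257,294),.075)]: print(n,atz(ray('scene',p),z))
print(atz(ray('scene',cp((0,0),(0,0),1)),0))
st()
E
```

```text
gtop [0.4951 0.0439 0.1122] [np.float64(0.2666192217300697), np.float64(0.26661922172988134)] [0.4971 0.0433 0.114 ] [0.4938 0.045  0.114 ]
gcol [0.4949 0.0442 0.0614] [np.float64(0.051788632904716324), np.float64(0.051788632904758186)] [0.4973 0.0433 0.064 ] [0.4932 0.046  0.064 ]
big [0.3954 0.0638 0.1374] [np.float64(0.4491914809139193), np.float64(0.4491914809139279)] [0.411  0.0583 0.15  ] [0.3889 0.0731 0.15  ]
pot [0.4671 0.2617 0.0357] [np.float64(0.05124512501089305), np.float64(0.05124512501088859)] [0.471  0.2588 0.04  ] [0.4648 0.2631 0.04  ]
cap [ 0.5336 -0.2723  0.1437] [np.float64(0.5819102665709787), np.float64(0.5819102665708026)] [ 0.5366 -0.2717  0.146 ] [ 0.5317 -0.2697  0.146 ]
[0.4753 0.0013 0.06  ]
[0.5245 0.0832 0.06  ]
[0.54   0.0197 0.06  ]
[0.5189 0.0871 0.06  ]
[0.5328 0.0184 0.06  ]
[0.4659 0.0066 0.06  ]
[0.4529 0.0699 0.06  ]
yellow top [0.595  0.0569 0.1   ]
vial [0.7108 0.0042 0.06  ]
jar [ 0.7395 -0.097   0.075 ]
[-1.1082 -0.6164 -0.    ]
t 0.15 tcp [0.2352 0.5243 0.2306] F [-0.1 -0.2 -0.6] gap 0.0855 j [ 1.009  0.314  0.045  1.304 -0.     1.431]
[[-0.001  0.409  0.912]
 [-0.001  0.912 -0.409]
 [-1.    -0.001 -0.   ]]
```

```bash
cat >> h.py <<'E'
def plan(p,yaw,n,grip,p0=None,yaw0=None,lvl=False):
    """rows to go from p0/yaw0 (default: measured) to world p, yaw(deg, dir of tool y), tool vertical"""
    s=env.get_state();q=s['orientation'];M=R.from_quat([q[1],q[2],q[3],q[0]]).as_matrix()
    if p0 is None:p0=s['tcp_pos']
    if yaw0 is None:yaw0=np.degrees(np.arctan2(M[1,1],M[0,1]))
    d=(np.array(p)-p0)*100/n;dy=(yaw-yaw0)/n;out=[]
    for i in range(n):
        a=np.radians(yaw0+dy*i);y=np.array([np.cos(a),np.sin(a),0]);z=np.array([np.sin(a),-np.cos(a),0])
        out.append([round(-d[2],2),round(d@y,2),round(d@z,2),round(-dy,2),0,0,grip])
    for i in range(0,n,5): print(out[i:i+5])
    print('speed',np.linalg.norm(d))
E
python3 -c "
from h import *
plan([0.47,0.08,0.20],90,15,1)"
```

```text
[[np.float64(0.2), np.float64(-2.06), np.float64(2.64), np.float64(-1.61), 0, 0, 1], [np.float64(0.2), np.float64(-2.14), np.float64(2.58), np.float64(-1.61), 0, 0, 1], [np.float64(0.2), np.float64(-2.21), np.float64(2.52), np.float64(-1.61), 0, 0, 1], [np.float64(0.2), np.float64(-2.28), np.float64(2.46), np.float64(-1.61), 0, 0, 1], [np.float64(0.2), np.float64(-2.34), np.float64(2.39), np.float64(-1.61), 0, 0, 1]]
[[np.float64(0.2), np.float64(-2.41), np.float64(2.33), np.float64(-1.61), 0, 0, 1], [np.float64(0.2), np.float64(-2.48), np.float64(2.26), np.float64(-1.61), 0, 0, 1], [np.float64(0.2), np.float64(-2.54), np.float64(2.19), np.float64(-1.61), 0, 0, 1], [np.float64(0.2), np.float64(-2.6), np.float64(2.11), np.float64(-1.61), 0, 0, 1], [np.float64(0.2), np.float64(-2.66), np.float64(2.04), np.float64(-1.61), 0, 0, 1]]
[[np.float64(0.2), np.float64(-2.71), np.float64(1.97), np.float64(-1.61), 0, 0, 1], [np.float64(0.2), np.float64(-2.77), np.float64(1.89), np.float64(-1.61), 0, 0, 1], [np.float64(0.2), np.float64(-2.82), np.float64(1.81), np.float64(-1.61), 0, 0, 1], [np.float64(0.2), np.float64(-2.87), np.float64(1.73), np.float64(-1.61), 0, 0, 1], [np.float64(0.2), np.float64(-2.92), np.float64(1.65), np.float64(-1.61), 0, 0, 1]]
speed 3.3563755329423226
```

Call:
drive_tool([
  [[0.2,-2.1,2.6,-1.6,0,0,1],[0.2,-2.1,2.6,-1.6,0,0,1],[0.2,-2.2,2.5,-1.6,0,0,1],[0.2,-2.3,2.5,-1.6,0,0,1],[0.2,-2.3,2.4,-1.6,0,0,1]],
], squeeze=60)

```text
clock: 0.57
tcp_pos: [0.3139, 0.3753, 0.2209]
orientation: [0.7, 0.099, 0.7, -0.099]
wrist_force: [-0.1, -0.4, -0.6]
finger_gap: 0.0854
```

Call:
drive_tool([
  [[0.2,-2.4,2.3,-1.6,0,0,1],[0.2,-2.5,2.3,-1.6,0,0,1],[0.2,-2.5,2.2,-1.6,0,0,1],[0.2,-2.6,2.1,-1.6,0,0,1],[0.2,-2.7,2.0,-1.6,0,0,1]],
])

```text
clock: 0.98
tcp_pos: [0.3919, 0.2269, 0.2111]
orientation: [0.705, 0.05, 0.705, -0.05]
wrist_force: [-0.4, -0.1, -0.9]
finger_gap: 0.0851
```

Call:
drive_tool([
  [[0.2,-2.7,2.0,-1.6,0,0,1],[0.2,-2.8,1.9,-1.6,0,0,1],[0.2,-2.8,1.8,-1.6,0,0,1],[0.2,-2.9,1.7,-1.6,0,0,1],[0.2,-2.9,1.7,-1.6,0,0,1]],
])

```text
clock: 1.4
tcp_pos: [0.4703, 0.0783, 0.2011]
orientation: [0.707, 0.001, 0.707, -0.001]
wrist_force: [0.3, 0.5, 0.1]
finger_gap: 0.085
```

```bash
python3 - <<'E'
from h import *
st(); s,im=snap('wrist','w1')
import pickle; pickle.dump(s,open('w1.pkl','wb'))
m=env.camera_model('wrist');K=m['camera_matrix'];T=np.linalg.inv(m['T_tool_cam'])
cv2.imwrite('pics/w1b.png',cv2.resize(im[:,:,::-1],None,fx=1.4,fy=1.4))
E
```

```text
t 1.4 tcp [0.4703 0.0783 0.2011] F [0.3 0.5 0.1] gap 0.085 j [-0.004  0.136 -0.256  1.179  0.    -0.002]
[[-0.     0.002  1.   ]
 [ 0.     1.    -0.002]
 [-1.     0.    -0.   ]]
```

View pics/w1b.png

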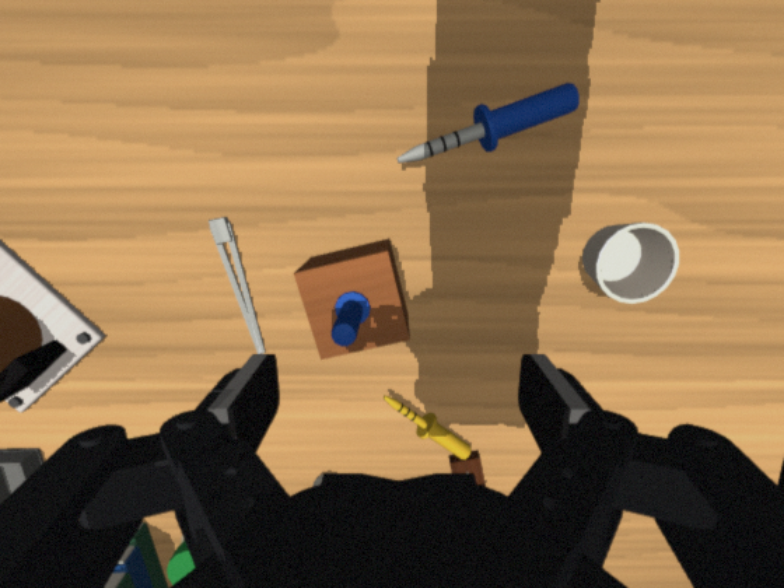

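The wrist view shows the gauge in its stand, handle top at about (344,334) and collar at (352,308) in the 1.4x picture. The pot rim is centred at about (637,262).

```bash
python3 - <<'E'
from h import *
import pickle
np.set_printoptions(suppress=True,precision=4)
s=pickle.load(open('w1.pkl','rb')); im=cv2.imread('pics/w1.png')
cv2.imwrite('pics/w1c.png',cv2.resize(im[160:270,200:310],None,fx=6,fy=6,interpolation=cv2.INTER_CUBIC))
cv2.imwrite('pics/w1d.png',cv2.resize(im[145:225,405:495],None,fx=7,fy=7,interpolation=cv2.INTER_CUBIC))
f=lambda p:[(p[0]+.5)/1.4-.5,(p[1]+.5)/1.4-.5]
for n,p,z in [('bigtop',(565,97),.137),('bigtip',(400,160),.0),('yeltop',(460,450),.11),('yeltip',(388,395),.0)]: print(n,atz(ray('wrist',f(p),s),z))
print(tri(ray('wrist',f((567,97)),s),ray('scene',cp((152,60),(240,125),5))))
print(tri(ray('wrist',f((462,452)),s),ray('scene',cp((317,407),(240,125),5))))
E
```

```text
bigtop [0.3664 0.1573 0.137 ]
bigtip [0.3899 0.0809 0.    ]
yeltop [0.58   0.1207 0.11  ]
yeltip [0.603  0.0692 0.    ]
(array([0.3637, 0.1176, 0.1232]), [np.float64(42.99183086954224), np.float64(42.99183086954224)])
(array([0.5842, 0.0952, 0.0926]), [np.float64(30.034798687635156), np.float64(30.03479868763518)])
```

View pics/w1c.png

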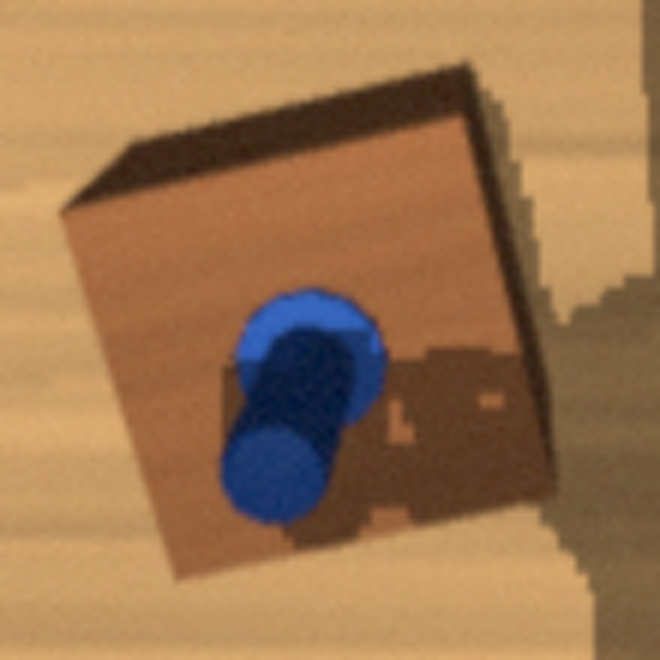

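View pics/w1d.png

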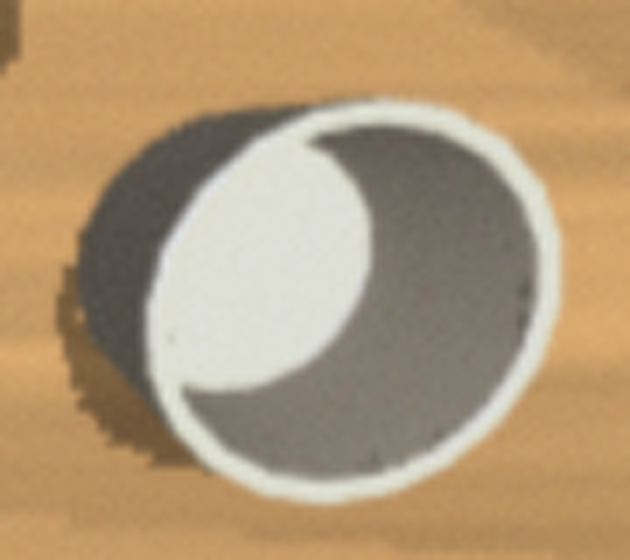

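The lookalikes stood upright at clock 0 and now seem to have fallen over. I'll check the current layout.

```bash
python3 - <<'E'
from h import *
np.set_printoptions(suppress=True,precision=4)
import pickle
s=pickle.load(open('w1.pkl','rb'))
a,im=snap('scene','scene1')
cv2.imwrite('pics/scene1b.png',cv2.resize(im[100:320,180:460,::-1],None,fx=2.8,fy=2.7))
rw=lambda p,o,f:ray('wrist',cp(p,o,f),s)
A=rw((274,474),(200,160),6); B=rw((313,360),(200,160),6)
print('top',atz(A,.114),'col',atz(B,.064))
S=ray('scene',cp((193,247),(240,125),5));D=ray('side',cp((371,82),(220,220),6));print(tri(A,S,D))
S=ray('scene',cp((193,328),(240,125),5));D=ray('side',cp((370,196),(220,220),6));print(tri(B,S,D))
# stand top corners
for p in [(65,212),(463,115),(552,498),(178,580)]: print(atz(rw(p,(200,160),6),.06))
P=rw((353,301),(405,145),7);print('pot',atz(P,.04));print(tri(P,ray('scene',cp((574,212),(240,125),5)),ray('side',cp((166,178),(180,315),6))))
E
```

```text
top [0.4944 0.046  0.114 ] col [0.4941 0.0461 0.064 ]
(array([0.495 , 0.0446, 0.1122]), [np.float64(1.1383343625579792), np.float64(0.5202397402531242), np.float64(0.8105513253292845)])
(array([0.4948, 0.0448, 0.0614]), [np.float64(0.97711177073981), np.float64(0.5423249845500182), np.float64(0.5263043428264113)])
[0.4692 0.0049 0.06  ]
[0.4528 0.0718 0.06  ]
[0.5211 0.0868 0.06  ]
[0.5367 0.0202 0.06  ]
pot [0.4665 0.2619 0.04  ]
(array([0.467 , 0.2624, 0.0365]), [np.float64(1.3903578849789293), np.float64(1.0685187951323845), np.float64(0.48277547013521593)])
```

View pics/scene1b.png

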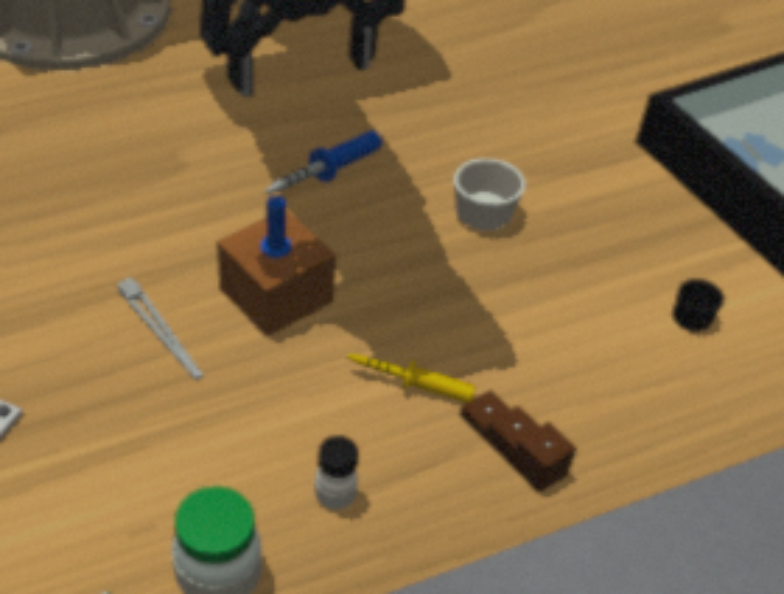

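The yellow and big blue lookalikes now lie on the bench, clear of the gauge. The gauge is at about (0.4945, 0.0455), so I'm going in.

Call:
drive_tool([
  [[0,-1.6,1.2,0,0,0,1],[0,-1.6,1.2,0,0,0,1],[1.0,0,0,0,0,0,0.6],[2.5,0,0,0,0,0,0.6],[3.0,0,0,0,0,0,0.6]],
])

```text
clock: 1.92
tcp_pos: [0.495, 0.0483, 0.1367]
orientation: [0.708, 0.001, 0.706, -0.001]
wrist_force: [0.6, 0.0, -0.5]
finger_gap: 0.0527
```

Call:
drive_tool([
  [[2.5,0,0,0,0,0,0.6],[2.0,0,0,0,0,0,0.6],[1.0,0,0,0,0,0,0.6],[0.4,0,0,0,0,0,0.6],[0,0,0,0,0,0,0.6]],
])

```text
clock: 2.33
tcp_pos: [0.493, 0.0485, 0.0766]
orientation: [0.706, 0.001, 0.708, -0.001]
wrist_force: [0.6, -1.3, -1.0]
finger_gap: 0.0511
```

```bash
python3 - <<'E'
from h import *
st(); s,im=snap('wrist','w2')
E
```

```text
t 2.33 tcp [0.493  0.0485 0.0766] F [ 0.6 -1.3 -1. ] gap 0.0511 j [-0.064  0.268 -0.416  0.888  0.    -0.062]
[[-0.002  0.002  1.   ]
 [ 0.     1.    -0.002]
 [-1.     0.    -0.002]]
```

View pics/w2.png

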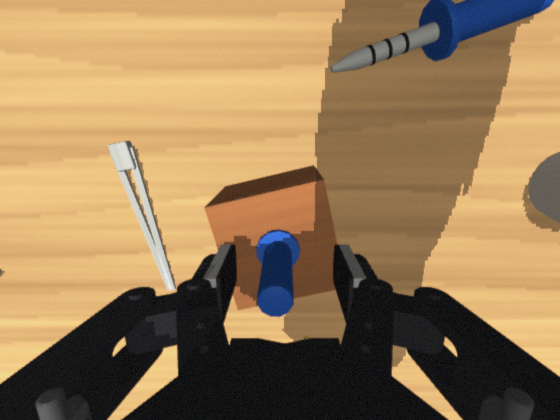

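The gauge handle top is at (277,298) between the pads at (228,268) and (345,268), about 3 mm to the left of centre. I'll correct that and close.

Call:
drive_tool([
  [[0,-0.3,0.1,0,0,0,0.6],[0,0,0,0,0,0,0.6],[0,0,0,0,0,0,0.1],[0,0,0,0,0,0,0],[0,0,0,0,0,0,0]],
], squeeze=60)

```text
clock: 2.8
tcp_pos: [0.4953, 0.0447, 0.0778]
orientation: [0.707, 0.001, 0.707, -0.001]
wrist_force: [-1.1, -2.2, 1.7]
finger_gap: 0.0153
```

Call:
drive_tool([
  [[0,0,0,0,0,0,0],[0,0,0,0,0,0,0],[0,0,0,0,0,0,0],[0,0,0,0,0,0,0],[0,0,0,0,0,0,0]],
])

```text
clock: 3.22
tcp_pos: [0.4954, 0.0447, 0.0779]
orientation: [0.707, 0.001, 0.707, -0.001]
wrist_force: [0.2, -2.3, 5.9]
finger_gap: 0.0143
```

```bash
python3 - <<'E'
from h import *
st(); s,im=snap('wrist','w3')
E
```

```text
t 3.22 tcp [0.4954 0.0447 0.0779] F [ 0.2 -2.3  5.9] gap 0.0143 j [-0.071  0.268 -0.413  0.889 -0.    -0.068]
[[ 0.001  0.003  1.   ]
 [-0.     1.    -0.003]
 [-1.    -0.     0.001]]
```

View pics/w3.png

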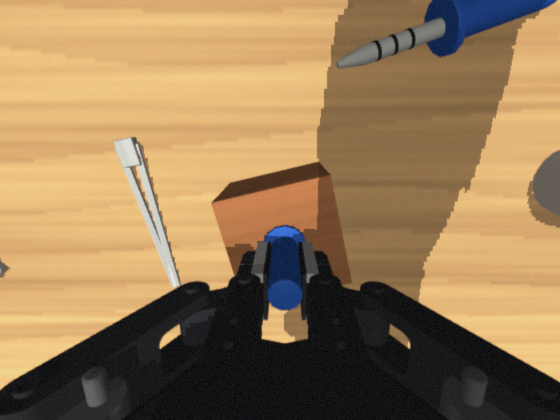

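Gripped, gap 14 mm, with the handle centred. The seat reference for the return is TCP (0.4954, 0.0447, 0.078). Now lift.

Call:
drive_tool([
  [[-0.5,0,0,0,0,0,0],[-1.5,0,0,0,0,0,0],[-2.0,0,0,0,0,0,0],[-2.0,0,0,0,0,0,0],[-2.0,0,0,0,0,0,0]],
])

```text
clock: 3.68
tcp_pos: [0.4944, 0.045, 0.1579]
orientation: [0.707, 0.001, 0.708, -0.001]
wrist_force: [0.1, 0.6, 0.6]
finger_gap: 0.0148
```

Call:
drive_tool([
  [[-0.5,0.5,0,0,0,0,0],[0,2.0,-0.3,0,0,0,0],[0,3.0,-0.4,0,0,0,0],[0,3.0,-0.4,0,0,0,0],[0,3.0,-0.4,0,0,0,0]],
])

```text
clock: 4.1
tcp_pos: [0.4796, 0.1611, 0.1615]
orientation: [0.707, 0.001, 0.707, -0.001]
wrist_force: [-0.2, 0.3, -0.0]
finger_gap: 0.0142
```

Call:
drive_tool([
  [[0,3.0,-0.4,0,0,0,0],[0,3.0,-0.4,0,0,0,0],[0,2.5,-0.4,0,0,0,0],[0,1.6,-0.1,0,0,0,0],[0,0,0,0,0,0,0]],
])

```text
clock: 4.52
tcp_pos: [0.4665, 0.264, 0.1613]
orientation: [0.707, -0.0, 0.708, 0.001]
wrist_force: [0.4, -0.5, -0.0]
finger_gap: 0.0144
```

```bash
python3 - <<'E'
from h import *
st(); s,im=snap('side','s4'); s,im2=snap('scene','sc4')
v=lambda a:cv2.resize(a[:,:,::-1],None,fx=4,fy=4,interpolation=cv2.INTER_CUBIC)
cv2.imwrite('pics/c4s.png',v(im[250:390,130:290])); cv2.imwrite('pics/c4c.png',v(im2[80:210,280:430]))
E
```

```text
t 4.52 tcp [0.4665 0.264  0.1613] F [ 0.4 -0.5 -0. ] gap 0.0144 j [ 3.650e-01  2.700e-01 -1.870e-01  1.114e+00  1.000e-03  3.630e-01]
[[-0.001 -0.001  1.   ]
 [ 0.001  1.     0.001]
 [-1.     0.001 -0.001]]
```

View pics/c4s.png

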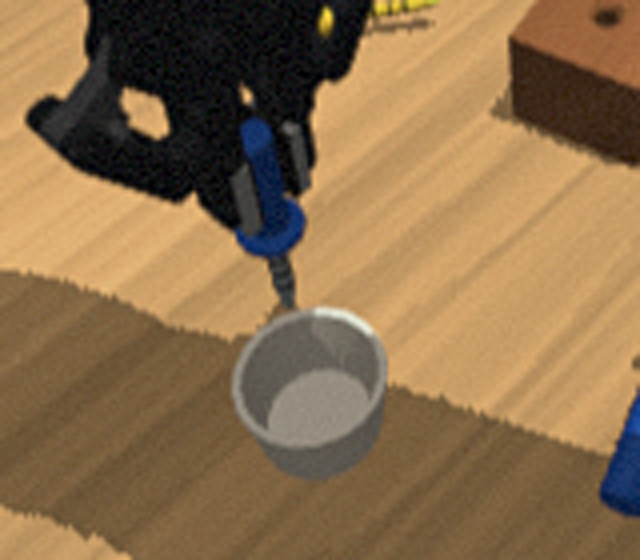

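View pics/c4c.png

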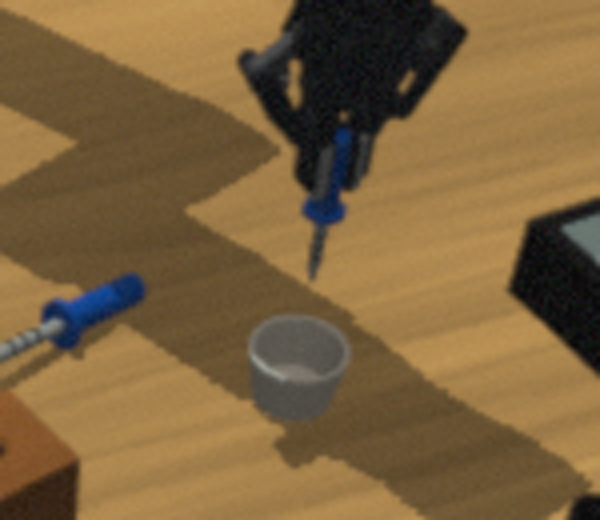

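```bash
cat > /tmp/a.py <<'E'
from h import *
np.set_printoptions(suppress=True,precision=4)
sd=lambda p:ray('side',cp(p,(130,250),4)); sc=lambda p:ray('scene',cp(p,(280,80),4))
tip,_=tri(sd((291,305)),sc((313,280))); print('tip',tip,_)
top,_=tri(sd((257,124)),sc((344,134))); print('top',top,_)
col,_=tri(sd((270,228)),sc((325,210))); print('col',col,_)
u=(top-tip);print('axis',u/np.linalg.norm(u),np.linalg.norm(u))
print('hole',atz(sd((607,17)),.06),atz(sc((-4,447)),.06))
E
python3 /tmp/a.py
```

```text
tip [0.4668 0.2629 0.0911] [np.float64(0.08710358019500439), np.float64(0.08710358019503392)]
top [0.4685 0.2616 0.1974] [np.float64(2.8214356332867414), np.float64(2.8214356332868182)]
col [0.4662 0.2636 0.1427] [np.float64(0.44241969971879025), np.float64(0.44241969971877304)]
axis [ 0.0159 -0.0125  0.9998] 0.10625669648841586
hole [0.4927 0.0463 0.06  ] [0.4975 0.0442 0.06  ]
```

The gauge hangs straight and over the pot: tip at about (0.467, 0.263, 0.093) against the pot centre (0.467, 0.261). Dipping 8.3 cm.

Call:
drive_tool([
  [[1.0,-0.1,0,0,0,0,0],[2.5,0,0,0,0,0,0],[2.5,0,0,0,0,0,0],[1.6,0,0,0,0,0,0],[0.6,0,0,0,0,0,0]],
])

```text
clock: 5.03
tcp_pos: [0.4655, 0.2578, 0.0768]
orientation: [0.705, 0.001, 0.709, -0.002]
wrist_force: [-0.8, -0.9, 0.2]
finger_gap: 0.0147
```

Call:
drive_tool([
  [[0.1,0,0,0,0,0,0],[0,0,0,0,0,0,0],[0,0,0,0,0,0,0],[0,0,0,0,0,0,0],[0,0,0,0,0,0,0]],
])

```text
clock: 5.45
tcp_pos: [0.4685, 0.2602, 0.0804]
orientation: [0.708, 0.001, 0.706, -0.001]
wrist_force: [-0.1, -0.1, -0.7]
finger_gap: 0.0144
```

```bash
python3 - <<'E'
from h import *
st(); s,im=snap('side','s5')
v=lambda a:cv2.resize(a[:,:,::-1],None,fx=4,fy=4,interpolation=cv2.INTER_CUBIC)
cv2.imwrite('pics/c5s.png',v(im[250:390,130:290]))
E
```

```text
t 5.45 tcp [0.4685 0.2602 0.0804] F [-0.1 -0.1 -0.7] gap 0.0144 j [ 0.357  0.331 -0.316  0.922  0.     0.36 ]
[[ 0.002  0.003  1.   ]
 [ 0.001  1.    -0.003]
 [-1.     0.001  0.002]]
```

View pics/c5s.png

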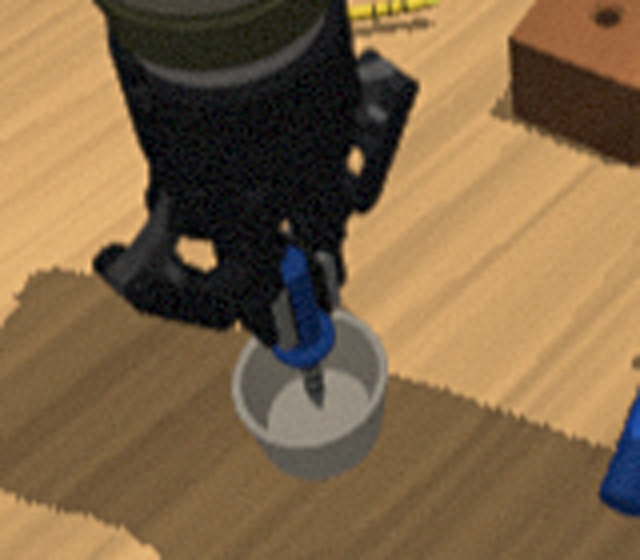

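The tip is inside the pot at (320,405), about 7 mm above the floor, with no contact force. I'll go slightly deeper, hold, then lift out.

Call:
drive_tool([
  [[0.3,0,0,0,0,0,0],[0,0,0,0,0,0,0],[0,0,0,0,0,0,0],[0,0,0,0,0,0,0],[0,0,0,0,0,0,0]],
])

```text
clock: 5.92
tcp_pos: [0.4676, 0.26, 0.0763]
orientation: [0.707, 0.001, 0.707, -0.001]
wrist_force: [0.3, -0.3, -0.6]
finger_gap: 0.0147
```

Call:
drive_tool([
  [[-0.5,0,0,0,0,0,0],[-1.5,0,0,0,0,0,0],[-2.5,0,0,0,0,0,0],[-2.5,0,0,0,0,0,0],[-1.5,0,0,0,0,0,0]],
])

```text
clock: 6.33
tcp_pos: [0.4685, 0.2603, 0.1642]
orientation: [0.708, 0.001, 0.706, -0.001]
wrist_force: [0.5, 0.3, 0.4]
finger_gap: 0.0144
```

Call:
drive_tool([
  [[0,-1.0,0.1,0,0,0,0],[0,-2.5,0.3,0,0,0,0],[0,-3.0,0.4,0,0,0,0],[0,-3.0,0.4,0,0,0,0],[0,-3.0,0.4,0,0,0,0]],
])

```text
clock: 6.75
tcp_pos: [0.4827, 0.1333, 0.1607]
orientation: [0.707, 0.001, 0.707, -0.001]
wrist_force: [0.0, -0.6, 0.3]
finger_gap: 0.0148
```

Call:
drive_tool([
  [[0,-3.0,0.4,0,0,0,0],[0,-3.0,0.4,0,0,0,0],[0,-2.0,0.3,0,0,0,0],[0,-1.0,0.1,0,0,0,0],[0,0,0,0,0,0,0]],
])

```text
clock: 7.17
tcp_pos: [0.4948, 0.0429, 0.1608]
orientation: [0.707, 0.002, 0.707, -0.002]
wrist_force: [0.5, -0.2, 0.2]
finger_gap: 0.0149
```

Call:
drive_tool([
  [[0,0,0,0,0,0,0],[0,0,0,0,0,0,0],[0,0,0,0,0,0,0],[0,0,0,0,0,0,0],[0,0,0,0,0,0,0]],
])

```text
clock: 7.58
tcp_pos: [0.4948, 0.0458, 0.1613]
orientation: [0.707, 0.001, 0.707, -0.0]
wrist_force: [-0.3, 0.7, 0.4]
finger_gap: 0.0147
```

```bash
python3 - <<'E'
from h import *
st(); s,im=snap('side','s6'); s,im2=snap('scene','sc6')
v=lambda a:cv2.resize(a[:,:,::-1],None,fx=5,fy=5,interpolation=cv2.INTER_CUBIC)
cv2.imwrite('pics/c6s.png',v(im[190:290,220:350])); cv2.imwrite('pics/c6c.png',v(im2[120:225,220:350]))
E
```

```text
t 7.58 tcp [0.4948 0.0458 0.1613] F [-0.3  0.7  0.4] gap 0.0147 j [-0.07   0.197 -0.283  1.091  0.    -0.068]
[[-0.     0.001  1.   ]
 [ 0.     1.    -0.001]
 [-1.     0.    -0.   ]]
```

View pics/c6s.png

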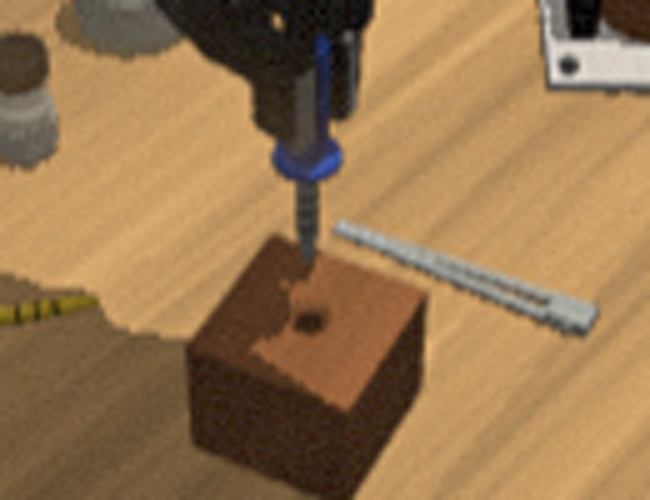

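View pics/c6c.png

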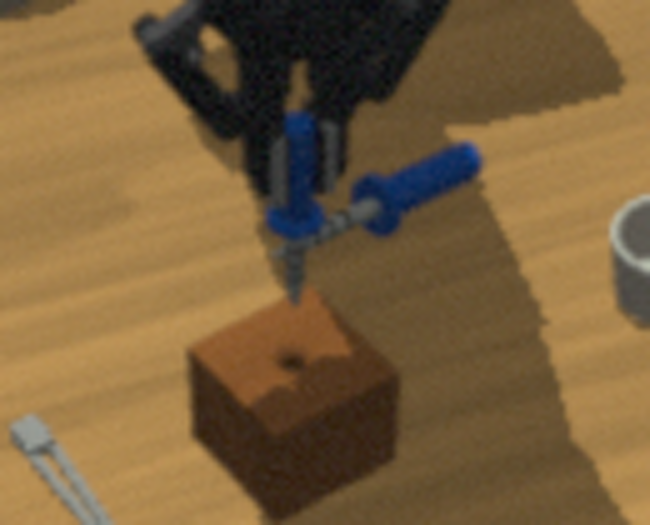

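```bash
cat > /tmp/a.py <<'E'
from h import *
np.set_printoptions(suppress=True,precision=4)
sd=lambda p:ray('side',cp(p,(220,190),5)); sc=lambda p:ray('scene',cp(p,(220,120),5))
tip,_=tri(sd((308,266)),sc((297,304))); print('tip',tip,_)
h,_=tri(sd((311,320)),sc((292,361))); print('hole',h,_,atz(sd((311,320)),.06),atz(sc((292,361)),.06))
for z in(.0915,): print('tip',atz(sd((308,266)),z),atz(sc((297,304)),z))
E
python3 /tmp/a.py
```

```text
tip [0.4933 0.0465 0.0902] [np.float64(0.27728986137123834), np.float64(0.27728986137126854)]
hole [0.4948 0.0433 0.0566] [np.float64(0.49533317960890777), np.float64(0.49533317960898193)] [0.4925 0.0452 0.06  ] [0.4982 0.0424 0.06  ]
tip [0.4923 0.0472 0.0915] [0.4948 0.0462 0.0915]
```

Call:
drive_tool([
  [[0,-0.15,0.05,0,0,0,0],[1.0,0,0,0,0,0,0],[1.5,0,0,0,0,0,0],[0.5,0,0,0,0,0,0],[0,0,0,0,0,0,0]],
])

```text
clock: 8.1
tcp_pos: [0.494, 0.0434, 0.1294]
orientation: [0.706, 0.001, 0.708, -0.001]
wrist_force: [-0.8, 0.0, 0.1]
finger_gap: 0.0145
```

Call:
drive_tool([
  [[0.4,0,0,0,0,0,0],[0.5,0,0,0,0,0,0],[0.5,0,0,0,0,0,0],[0.3,0,0,0,0,0,0],[0,0,0,0,0,0,0]],
])

```text
clock: 8.52
tcp_pos: [0.495, 0.0434, 0.1136]
orientation: [0.707, 0.001, 0.707, -0.001]
wrist_force: [-0.6, -0.2, -0.0]
finger_gap: 0.0147
```

It's entering freely: tip 14 mm below the stand top, no side force.

Call:
drive_tool([
  [[0.5,0,0,0,0,0,0],[1.0,0,0,0,0,0,0],[1.0,0,0,0,0,0,0],[0.6,0,0,0,0,0,0],[0.2,0,0,0,0,0,0]],
])

```text
clock: 8.93
tcp_pos: [0.4942, 0.0435, 0.0795]
orientation: [0.706, 0.001, 0.708, -0.001]
wrist_force: [-0.4, 0.1, -0.1]
finger_gap: 0.0147
```

Call:
drive_tool([
  [[0.2,0,0,0,0,0,0],[0,0,0,0,0,0,0],[0,0,0,0,0,0,0],[0,0,0,0,0,0,0],[0,0,0,0,0,0,0]],
])

```text
clock: 9.35
tcp_pos: [0.4958, 0.0433, 0.0797]
orientation: [0.707, 0.001, 0.707, -0.001]
wrist_force: [0.8, 0.5, -1.0]
finger_gap: 0.0144
```

Nearly seated. A small press down, then release.

Call:
drive_tool([
  [[0.1,0,0,0,0,0,0],[0.1,0,0,0,0,0,0],[0,0,0,0,0,0,0],[0,0,0,0,0,0,0],[0,0,0,0,0,0,0]],
])

```text
clock: 9.77
tcp_pos: [0.4958, 0.0433, 0.0779]
orientation: [0.707, 0.001, 0.707, -0.001]
wrist_force: [-0.7, -0.3, 5.4]
finger_gap: 0.0144
```

Call:
drive_tool([
  [[0,0,0,0,0,0,0.2],[0,0,0,0,0,0,0.4],[0,0,0,0,0,0,0.6],[0,0,0,0,0,0,0.6],[0,0,0,0,0,0,0.6]],
])

```text
clock: 10.18
tcp_pos: [0.4954, 0.0434, 0.0771]
orientation: [0.707, 0.001, 0.707, -0.001]
wrist_force: [-0.3, 0.3, 0.2]
finger_gap: 0.0511
```

```bash
python3 - <<'E'
from h import *
st(); s,im=snap('side','s7'); s,w=snap('wrist','w7')
v=lambda a:cv2.resize(a[:,:,::-1],None,fx=5,fy=5,interpolation=cv2.INTER_CUBIC)
cv2.imwrite('pics/c7s.png',v(im[190:290,220:350]))
E
```

```text
t 10.18 tcp [0.4954 0.0434 0.0771] F [-0.3  0.3  0.2] gap 0.0511 j [-0.074  0.27  -0.413  0.888  0.    -0.071]
[[-0.     0.003  1.   ]
 [ 0.     1.    -0.003]
 [-1.     0.    -0.   ]]
```

View pics/c7s.png

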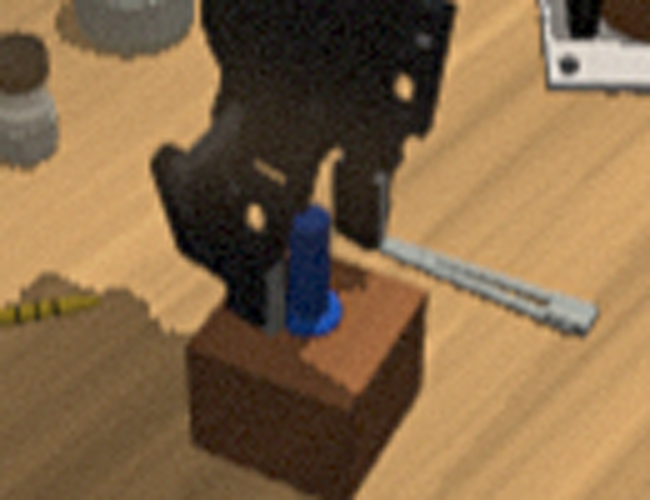

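View pics/w7.png

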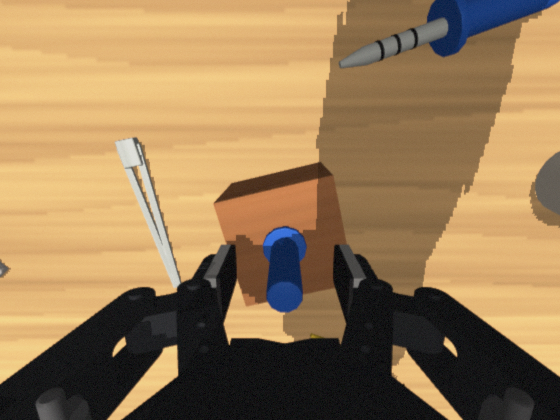

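The gauge is back on its collar (it bottomed at 5.4 N before release). Moving to the bottle.

Call:
drive_tool([
  [[-0.8,0,0,0,0,0,0.6],[-2.5,0,0,0,0,0,0.6],[-3.5,0,0,0,0,0,0.6],[-3.8,0,0,0,0,0,0.8],[-3.8,0,0,0,0,0,1]],
])

```text
clock: 10.7
tcp_pos: [0.4948, 0.0434, 0.2232]
orientation: [0.707, 0.001, 0.707, -0.001]
wrist_force: [1.8, -0.2, 0.4]
finger_gap: 0.0739
```

Call:
drive_tool([
  [[-1.5,-1.5,0.2,0,0,0,1],[0,-3.0,0.4,0,0,0,1],[0,-3.5,0.4,0,0,0,1],[0,-3.5,0.4,0,0,0,1],[0,-3.5,0.4,0,0,0,1]],
])

```text
clock: 11.12
tcp_pos: [0.5131, -0.108, 0.2374]
orientation: [0.708, 0.001, 0.707, -0.001]
wrist_force: [-0.1, -0.0, 0.6]
finger_gap: 0.0856
```

Call:
drive_tool([
  [[0,-3.5,0.4,0,0,0,1],[0,-3.5,0.4,0,0,0,1],[0,-3.5,0.4,0,0,0,1],[0,-2.5,0.3,0,0,0,1],[0,-1.5,0.1,0,0,0,1]],
])

```text
clock: 11.53
tcp_pos: [0.5287, -0.2548, 0.2365]
orientation: [0.707, 0.002, 0.707, -0.002]
wrist_force: [-1.1, 0.4, 0.6]
finger_gap: 0.0854
```

Call:
drive_tool([
  [[0,-0.8,0,0,0,0,1],[0,0,0,0,0,0,1],[0,0,0,0,0,0,1],[0,0,0,0,0,0,1],[0,0,0,0,0,0,1]],
])

```text
clock: 11.95
tcp_pos: [0.5286, -0.2581, 0.2366]
orientation: [0.707, 0.001, 0.707, -0.0]
wrist_force: [0.7, 0.2, 0.3]
finger_gap: 0.0853
```

```bash
python3 - <<'E'
from h import *
import pickle
st(); s,im=snap('wrist','w8'); pickle.dump(s,open('w8.pkl','wb'))
s,im2=snap('scene','sc8')
v=lambda a:cv2.resize(a[:,:,::-1],None,fx=5,fy=5,interpolation=cv2.INTER_CUBIC)
cv2.imwrite('pics/w8c.png',v(im[160:270,210:350]))
E
```

```text
t 11.95 tcp [ 0.5286 -0.2581  0.2366] F [0.7 0.2 0.3] gap 0.0853 j [-0.591  0.338  0.094  1.327  0.    -0.59 ]
[[ 0.     0.001  1.   ]
 [ 0.     1.    -0.001]
 [-1.     0.     0.   ]]
```

View pics/w8.png

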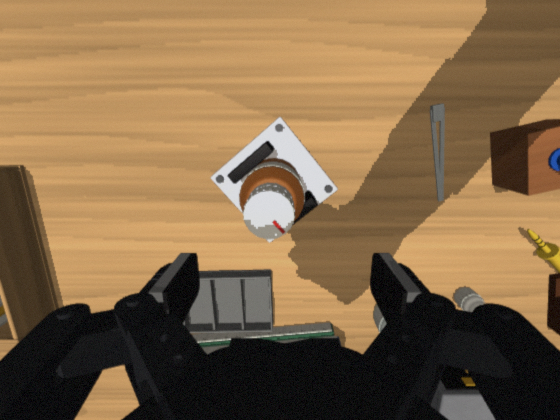

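View pics/sc8.png

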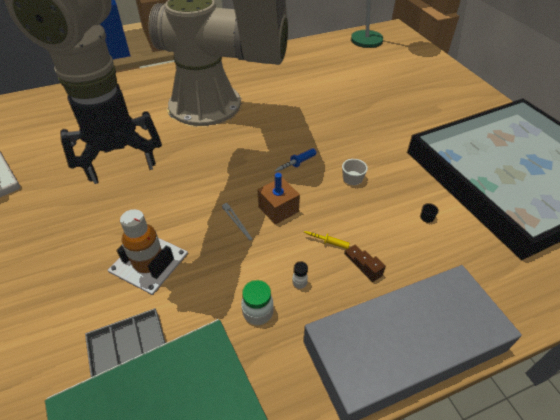

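View pics/w8c.png

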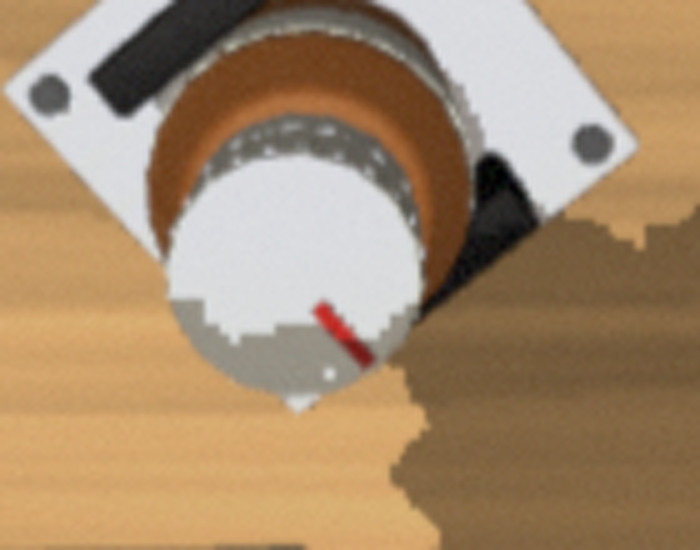

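The cap's top is a disc centred at (295,275) in the 5x crop, with its red line towards the lower right.

```bash
python3 - <<'E'
from h import *
import pickle
np.set_printoptions(suppress=True,precision=4)
s=pickle.load(open('w8.pkl','rb'))
W=ray('wrist',cp((295,275),(210,160),5),s);print(atz(W,.146))
print(tri(W,ray('scene',cp((162,108),(105,200),6)),ray('side',cp((235,84),(320,130),6))))
p=np.array([.5341,-.2707,0])
im=cv2.imread('pics/scene0.png')[200:295,105:195]
E
```

```text
[ 0.5325 -0.2704  0.146 ]
(array([ 0.5334, -0.2715,  0.1438]), [np.float64(1.023494696365138), np.float64(0.8223637324300066), np.float64(0.907602715868278)])
```

Call:
drive_tool([
  [[1.0,-0.7,0.25,0,0,0,1],[2.5,-0.6,0.25,0,0,0,1],[3.0,0,0,0,0,0,1],[3.0,0,0,0,0,0,1],[1.5,0,0,0,0,0,0.85]],
])

```text
clock: 12.47
tcp_pos: [0.5319, -0.2717, 0.1218]
orientation: [0.706, 0.002, 0.708, -0.0]
wrist_force: [-0.4, -0.8, 0.0]
finger_gap: 0.0756
```

Call:
drive_tool([
  [[1.0,0,0,0,0,0,0.75],[0.4,0,0,0,0,0,0.75],[0,0,0,0,0,0,0.75],[0,0,0,0,0,0,0.75],[0,0,0,0,0,0,0.75]],
])

```text
clock: 12.88
tcp_pos: [0.5346, -0.2734, 0.1138]
orientation: [0.708, 0.0, 0.706, -0.002]
wrist_force: [-0.6, 0.7, 1.0]
finger_gap: 0.0638
```

```bash
python3 - <<'E'
from h import *
st(); s,im=snap('wrist','w9')
E
```

```text
t 12.88 tcp [ 0.5346 -0.2734  0.1138] F [-0.6  0.7  1. ] gap 0.0638 j [-0.606  0.417 -0.097  1.054  0.    -0.604]
[[ 0.002  0.003  1.   ]
 [-0.002  1.    -0.003]
 [-1.    -0.002  0.002]]
```

View pics/w9.png

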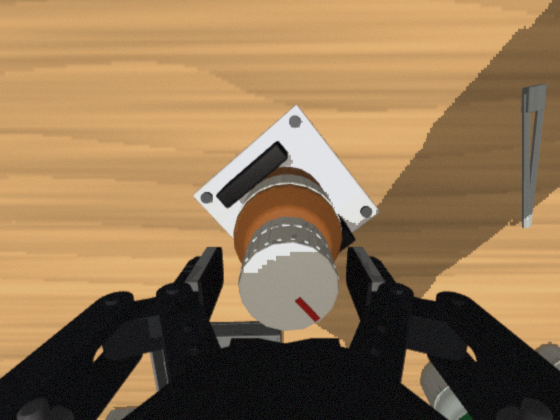

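The cap is centred at (288,285) and the jaw centre is at about x=285, so I shift 1.3 mm and close.

Call:
drive_tool([
  [[0,0.13,-0.05,0,0,0,0.75],[0,0,0,0,0,0,0.65],[0,0,0,0,0,0,0.5],[0,0,0,0,0,0,0.3],[0,0,0,0,0,0,0.1]],
], squeeze=80)

```text
clock: 13.35
tcp_pos: [0.5333, -0.2716, 0.1132]
orientation: [0.707, 0.001, 0.707, -0.001]
wrist_force: [-1.7, 0.9, 4.9]
finger_gap: 0.0419
```

Call:
drive_tool([
  [[0,0,0,0,0,0,0],[0,0,0,0,0,0,0],[0,0,0,0,0,0,0],[0,0,0,0,0,0,0],[0,0,0,0,0,0,0]],
])

```text
clock: 13.77
tcp_pos: [0.5333, -0.2715, 0.1132]
orientation: [0.707, 0.001, 0.707, -0.001]
wrist_force: [-1.3, 1.2, 5.6]
finger_gap: 0.0426
```

```bash
python3 - <<'E'
from h import *
st(); s,im=snap('wrist','w10'); s,im2=snap('side','s10')
v=lambda a:cv2.resize(a[:,:,::-1],None,fx=5,fy=5,interpolation=cv2.INTER_CUBIC)
cv2.imwrite('pics/s10c.png',v(im2[110:215,300:420]))
E
```

```text
t 13.77 tcp [ 0.5333 -0.2715  0.1132] F [-1.3  1.2  5.6] gap 0.0426 j [-0.605  0.415 -0.101  1.053  0.    -0.602]
[[ 0.001  0.003  1.   ]
 [-0.     1.    -0.003]
 [-1.    -0.     0.001]]
```

View pics/w10.png

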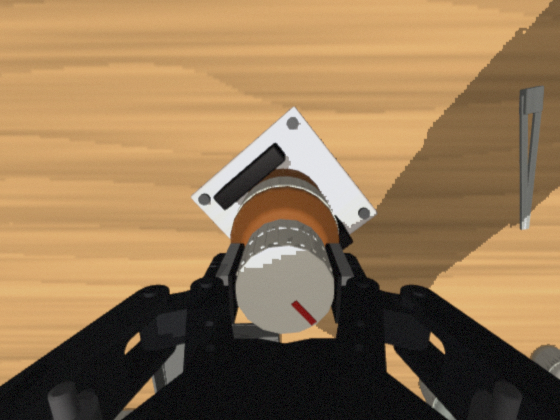

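View pics/s10c.png

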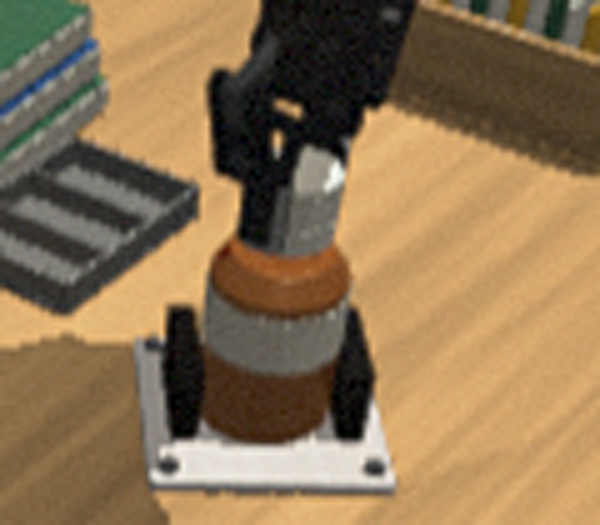

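Gripped and centred, gap 42.6 mm. Now pressing down.

Call:
drive_tool([
  [[0.2,0,0,0,0,0,0],[0.2,0,0,0,0,0,0],[0.2,0,0,0,0,0,0],[0.2,0,0,0,0,0,0],[0,0,0,0,0,0,0]],
])

```text
clock: 14.28
tcp_pos: [0.5334, -0.2716, 0.109]
orientation: [0.708, 0.0, 0.706, -0.002]
wrist_force: [-9.7, 6.7, 27.2]
finger_gap: 0.0425
```

Call:
drive_tool([
  [[0,0,0,0,0,0,0],[0,0,0,0,0,0,0],[0,0,0,0,0,0,0],[0,0,0,0,0,0,0],[0,0,0,0,0,0,0]],
])

```text
clock: 14.7
tcp_pos: [0.5334, -0.2716, 0.1091]
orientation: [0.708, 0.0, 0.706, -0.002]
wrist_force: [-8.9, 5.5, 26.4]
finger_gap: 0.0424
```

```bash
python3 - <<'E'
from h import *
s,r=st(); print(s['ft_torque'],s['tau'].round(2)); s,im=snap('wrist','w11'); s,im2=snap('side','s11')
v=lambda a:cv2.resize(a[:,:,::-1],None,fx=5,fy=5,interpolation=cv2.INTER_CUBIC)
o=cv2.imread('pics/s10.png')[110:170,320:400]; o2=cv2.imread('pics/w10.png')[200:340,180:390]
a=lambda x:cv2.resize(x,None,fx=5,fy=5,interpolation=cv2.INTER_CUBIC)
cv2.imwrite('pics/s11c.png',np.hstack([a(o),a(im2[110:170,320:400,::-1])])[:, :800])
cv2.imwrite('pics/w11c.png',cv2.resize(np.hstack([o2,im[200:340,180:390,::-1]]),None,fx=1.9,fy=1.9,interpolation=cv2.INTER_CUBIC))
E
```

```text
t 14.7 tcp [ 0.5334 -0.2716  0.1091] F [-8.9  5.5 26.4] gap 0.0424 j [-0.605  0.416 -0.11   1.041 -0.    -0.602]
[[ 0.003  0.003  1.   ]
 [-0.002  1.    -0.003]
 [-1.    -0.002  0.003]]
[ 1.04760484  1.70886107 -0.01604364] [-5.400e-01 -3.693e+01  2.353e+01 -4.330e+00  1.000e-01 -1.000e-02]
```

View pics/s11c.png

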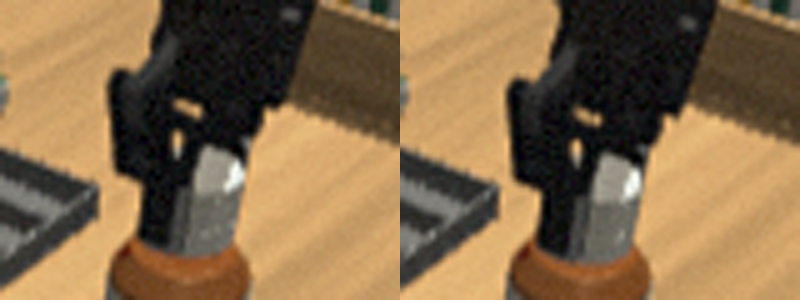

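View pics/w11c.png

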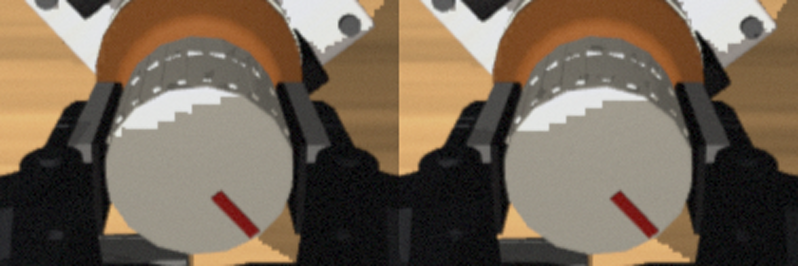

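The cap goes down with the gripper. There is a radial side load (-9, +5.5 N) from arm compliance, so I'll ease that and press further.

Call:
drive_tool([
  [[0,0.1,-0.15,0,0,0,0],[0.1,0,0,0,0,0,0],[0.1,0,0,0,0,0,0],[0,0,0,0,0,0,0],[0,0,0,0,0,0,0]],
])

```text
clock: 15.22
tcp_pos: [0.5334, -0.2716, 0.109]
orientation: [0.709, -0.001, 0.705, -0.003]
wrist_force: [-8.0, 4.9, 33.3]
finger_gap: 0.0423
```

Force rose to 33 N without further travel, so something is resting. I'll look closely at the fingertips near the shoulder.

```bash
python3 - <<'E'
from h import *
s,r=st(); print(s['ft_torque']); s,im=snap('scene','sc12'); s,im2=snap('side','s12')
a=lambda x:cv2.resize(x[:,:,::-1],None,fx=9,fy=9,interpolation=cv2.INTER_CUBIC)
cv2.imwrite('pics/sc12c.png',a(im[190:255,90:175]))
cv2.imwrite('pics/s12c.png',a(im2[120:180,320:400]))
# project expected points
def pj(n,p):
    m=env.camera_model(n);T=m['camera_from_world'];c=T[:3,:3]@p+T[:3,3];u=m['camera_matrix']@c;return u[:2]/u[2]
for z in (.109,.104):
  for sy in(1,-1):
    for dx in(-.011,.011):
      p=np.array([.5334+dx,-.2716+sy*.0225,z]); print(z,sy,dx,((pj('side',p)-[320,120]+.5)*9-.5).round(),((pj('scene',p)-[90,190]+.5)*9-.5).round())
E
```

```text
t 15.22 tcp [ 0.5334 -0.2716  0.109 ] F [-8.   4.9 33.3] gap 0.0423 j [-0.605  0.413 -0.116  1.034 -0.    -0.602]
[[ 0.007  0.003  1.   ]
 [-0.005  1.    -0.003]
 [-1.    -0.005  0.007]]
[1.1068568  1.59090801 0.07512773]
0.109 1 -0.011 [321. 386.] [514. 289.]
0.109 1 0.011 [249. 355.] [533. 360.]
0.109 -1 -0.011 [414. 314.] [307. 348.]
0.109 -1 0.011 [343. 285.] [322. 421.]
0.104 1 -0.011 [318. 402.] [519. 304.]
0.104 1 0.011 [247. 371.] [538. 375.]
0.104 -1 -0.011 [412. 330.] [313. 363.]
0.104 -1 0.011 [341. 301.] [328. 436.]
```

View pics/sc12c.png

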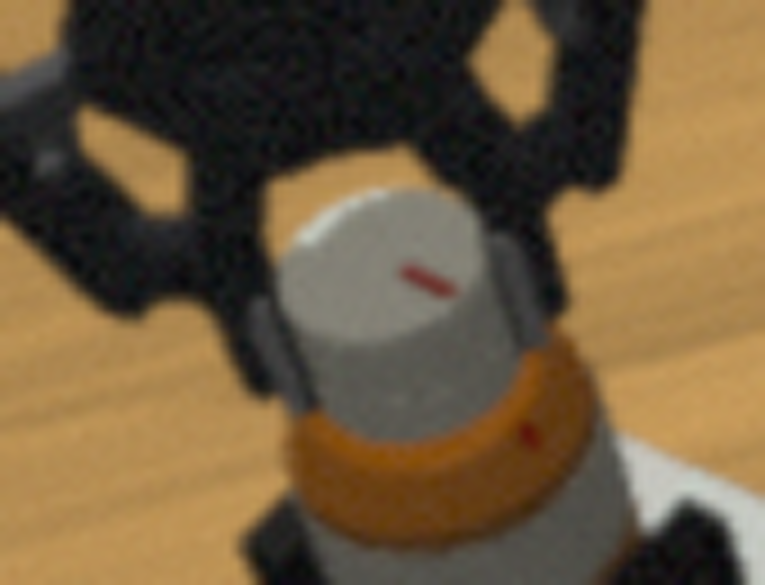

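View pics/s12c.png

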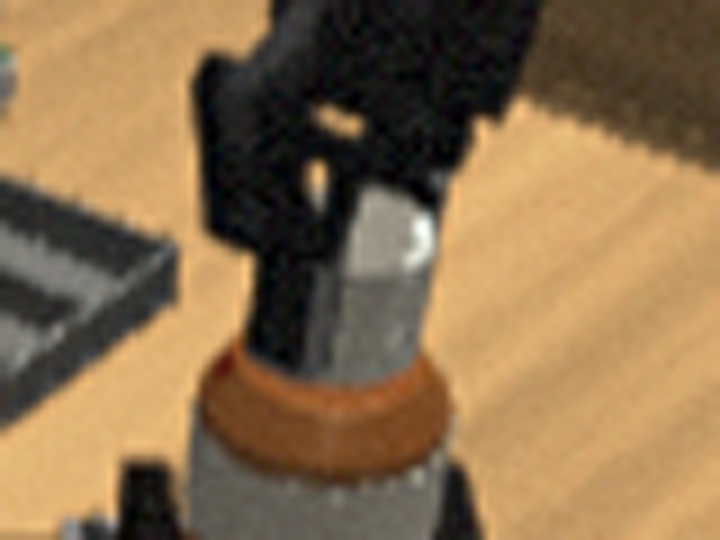

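Fingertips are about 6 mm above the shoulder and the cap is only about 4 mm down, so the side load is probably jamming it. I'll relieve that.

Call:
drive_tool([
  [[0,0.1,-0.15,0,0,0,0],[0,0.1,-0.15,0,0,0,0],[0,0,0,0,0,0,0],[0,0,0,0,0,0,0],[0,0,0,0,0,0,0]],
])

```text
clock: 15.73
tcp_pos: [0.5334, -0.2716, 0.1091]
orientation: [0.711, -0.002, 0.703, -0.004]
wrist_force: [0.8, 0.8, 26.6]
finger_gap: 0.0424
```

```bash
python3 - <<'E'
from h import *
a=lambda x:cv2.resize(x,None,fx=8,fy=8,interpolation=cv2.INTER_CUBIC)
A=cv2.imread('pics/scene0.png')[200:260,115:165];B=cv2.imread('pics/sc12.png')[200:260,115:165]
cv2.imwrite('pics/cmp1.png',np.hstack([a(A),a(B)]))
A=cv2.imread('pics/side0.png')[125:185,335:385];B=cv2.imread('pics/s10.png')[125:185,335:385];C=cv2.imread('pics/s12.png')[125:185,335:385]
a=lambda x:cv2.resize(x,None,fx=5.3,fy=8,interpolation=cv2.INTER_CUBIC)
cv2.imwrite('pics/cmp2.png',np.hstack([a(A),a(B),a(C)]))
E
```

```text
(no output)
```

View pics/cmp1.png

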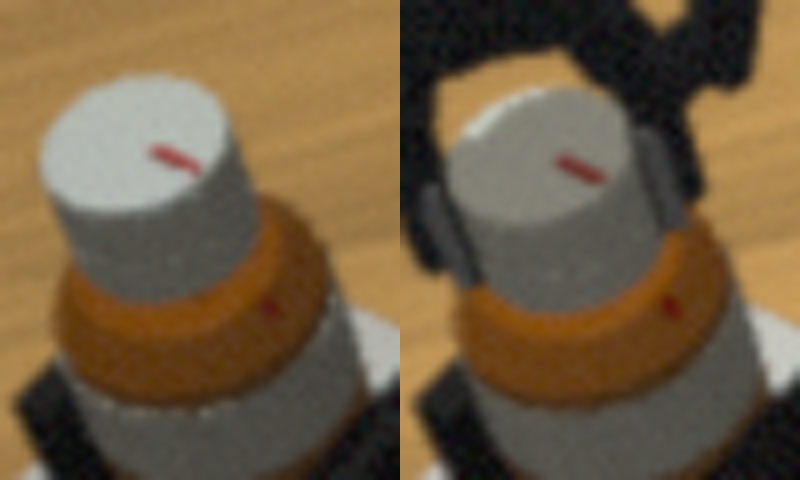

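View pics/cmp2.png

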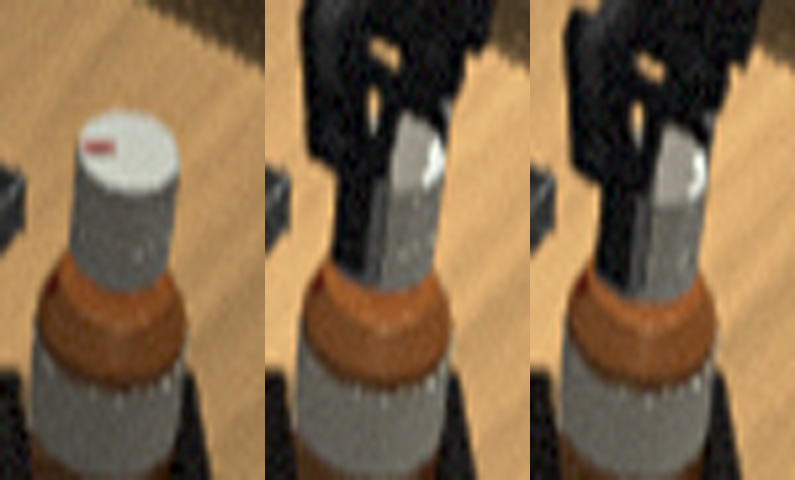

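The TCP is pinned at exactly z=0.109 whatever the push. I'll back off and regrip about 7 mm higher, so the fingertips can't be the stop, then press again.

Call:
drive_tool([
  [[-0.3,-0.1,0.15,0,0,0,0],[-0.3,-0.1,0.15,0,0,0,0],[-0.4,-0.1,0.15,0,0,0,0],[0,0,0,0,0,0,0],[0,0,0,0,0,0,0]],
])

```text
clock: 16.15
tcp_pos: [0.5333, -0.2716, 0.1128]
orientation: [0.707, 0.001, 0.707, -0.001]
wrist_force: [-1.9, 1.4, 6.1]
finger_gap: 0.0422
```

```bash
python3 - <<'E'
from h import *
s,r=st(); print(s['ft_torque'])
E
```

```text
t 16.15 tcp [ 0.5333 -0.2716  0.1128] F [-1.9  1.4  6.1] gap 0.0422 j [-0.605  0.415 -0.102  1.053  0.    -0.602]
[[ 0.001  0.003  1.   ]
 [-0.     1.    -0.003]
 [-1.    -0.     0.001]]
[0.18245585 0.18597176 0.02755529]
```

Call:
drive_tool([
  [[0,0,0,0,0,0,0.7],[0,0,0,0,0,0,0.7],[-0.4,0,0,0,0,0,0.7],[-0.4,0,0,0,0,0,0.7],[0,0,0,0,0,0,0.7]],
])

```text
clock: 16.57
tcp_pos: [0.5334, -0.2717, 0.121]
orientation: [0.707, 0.001, 0.707, -0.001]
wrist_force: [0.6, -0.1, -0.1]
finger_gap: 0.0596
```

Call:
drive_tool([
  [[0,0,0,0,0,0,0.7],[0,0,0,0,0,0,0.7],[0,0,0,0,0,0,0.7],[0,0,0,0,0,0,0.7],[0,0,0,0,0,0,0.7]],
])

```text
clock: 16.98
tcp_pos: [0.533, -0.2714, 0.1201]
orientation: [0.707, 0.001, 0.707, -0.001]
wrist_force: [-0.8, -0.0, -0.1]
finger_gap: 0.06
```

```bash
python3 - <<'E'
from h import *
s,im=snap('scene','sc13'); s,w=snap('wrist','w13')
a=lambda x:cv2.resize(x,None,fx=8,fy=8,interpolation=cv2.INTER_CUBIC)
A=cv2.imread('pics/scene0.png')[200:260,115:165];B=im[200:260,115:165,::-1]
cv2.imwrite('pics/cmp3.png',np.hstack([a(A),a(B)]))
E
```

```text
(no output)
```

View pics/cmp3.png

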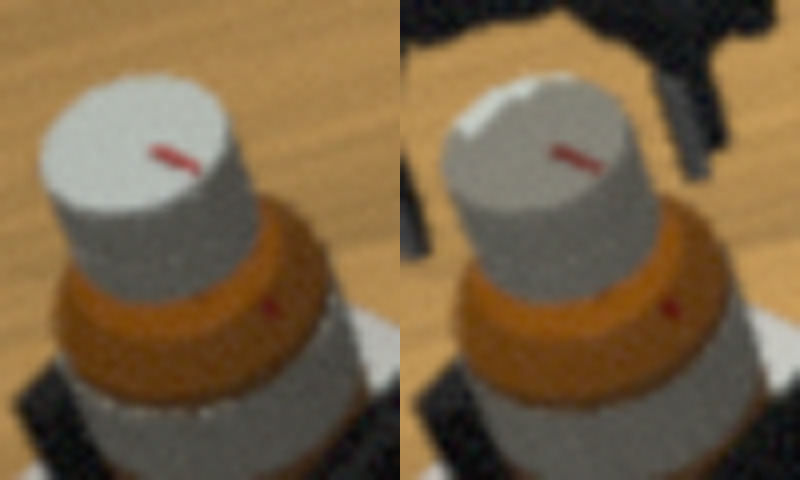

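View pics/w13.png

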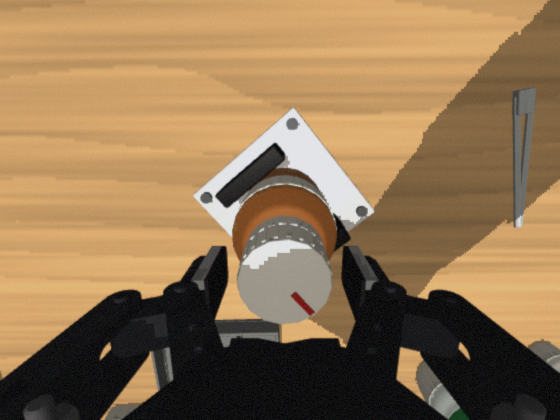

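The cap sprang back to its original place with the red line unchanged. Regripping at TCP z=0.120.

Call:
drive_tool([
  [[0,0,0,0,0,0,0.5],[0,0,0,0,0,0,0.3],[0,0,0,0,0,0,0.1],[0,0,0,0,0,0,0],[0,0,0,0,0,0,0]],
], squeeze=90)

```text
clock: 17.5
tcp_pos: [0.5331, -0.2715, 0.1207]
orientation: [0.707, 0.001, 0.707, -0.001]
wrist_force: [-1.8, -0.0, 5.1]
finger_gap: 0.0416
```

Call:
drive_tool([
  [[0,0,0,0,0,0,0],[0,0,0,0,0,0,0],[0.2,0,0,0,0,0,0],[0.2,0,0,0,0,0,0],[0.2,0,0,0,0,0,0]],
])

```text
clock: 17.92
tcp_pos: [0.5332, -0.2715, 0.1166]
orientation: [0.708, 0.001, 0.707, -0.001]
wrist_force: [-8.3, 5.3, 30.4]
finger_gap: 0.0415
```

Call:
drive_tool([
  [[0.2,0,0,0,0,0,0],[0,0,0,0,0,0,0],[0,0,0,0,0,0,0],[0,0,0,0,0,0,0],[0,0,0,0,0,0,0]],
])

```text
clock: 18.33
tcp_pos: [0.5332, -0.2716, 0.1166]
orientation: [0.708, 0.0, 0.706, -0.002]
wrist_force: [-8.9, 4.6, 26.8]
finger_gap: 0.0414
```

Same hard stop, so it isn't the fingers. The close itself seems to pull the cap about 2 mm down, which would put it at its bottom now. I'll test a small anticlockwise turn under this push.

Call:
drive_tool([
  [[0,0.05,-0.1,-3,0,0,0],[0,0.05,-0.1,-3,0,0,0],[0,0,0,-3,0,0,0],[0,0,0,0,0,0,0],[0,0,0,0,0,0,0]],
])

```text
clock: 18.75
tcp_pos: [0.5336, -0.2719, 0.1166]
orientation: [0.707, -0.056, 0.703, 0.053]
wrist_force: [-2.3, 1.8, 21.4]
finger_gap: 0.0417
```

```bash
python3 - <<'E'
from h import *
s,r=st(); print(s['ft_torque'])
s,im=snap('scene','sc14'); s,w=snap('wrist','w14')
a=lambda x:cv2.resize(x,None,fx=8,fy=8,interpolation=cv2.INTER_CUBIC)
A=cv2.imread('pics/scene0.png')[200:260,115:165];B=im[200:260,115:165,::-1]
cv2.imwrite('pics/cmp4.png',np.hstack([a(A),a(B)]))
E
```

```text
t 18.75 tcp [ 0.5336 -0.2719  0.1166] F [-2.3  1.8 21.4] gap 0.0417 j [-6.060e-01  4.080e-01 -1.040e-01  1.051e+00  1.000e-03 -7.600e-01]
[[ 0.007 -0.154  0.988]
 [-0.004  0.988  0.154]
 [-1.    -0.005  0.006]]
[0.54133281 0.50484665 0.11206361]
```

View pics/cmp4.png

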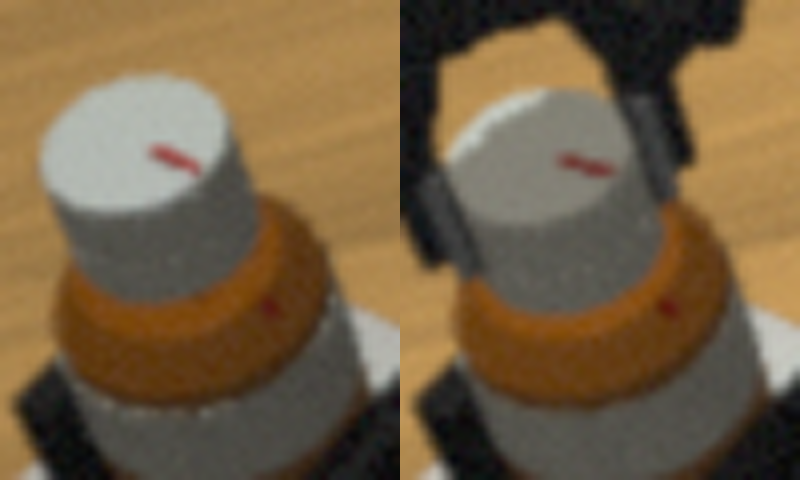

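View pics/w14.png

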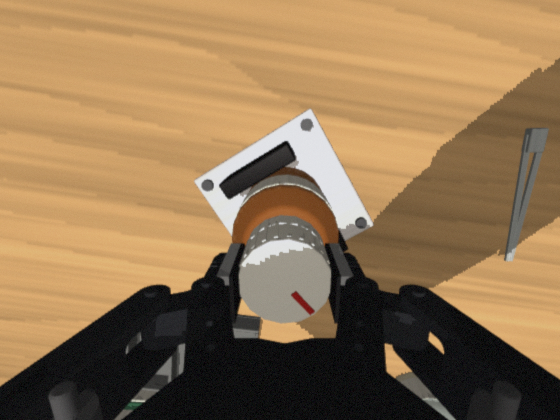

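The cap turned with the gripper and the yaw moment is only 0.1 N m, so it's unlocked. Continuing the twist.

Call:
drive_tool([
  [[0,0,0,-5,0,0,0],[0,0,0,-5,0,0,0],[0,0,0,-5,0,0,0],[0,0,0,-5,0,0,0],[0,0,0,-5,0,0,0]],
])

```text
clock: 19.27
tcp_pos: [0.534, -0.2722, 0.1166]
orientation: [0.678, -0.209, 0.674, 0.205]
wrist_force: [0.1, 1.2, 19.6]
finger_gap: 0.0415
```

Call:
drive_tool([
  [[0,0,0,-5,0,0,0],[0,0,0,-5,0,0,0],[0,0,0,-5,0,0,0],[0,0,0,-5,0,0,0],[0,0,0,-5,0,0,0]],
])

```text
clock: 19.68
tcp_pos: [0.5346, -0.2722, 0.1167]
orientation: [0.617, -0.352, 0.613, 0.346]
wrist_force: [1.7, 1.7, 19.1]
finger_gap: 0.0417
```

Call:
drive_tool([
  [[0,0,0,-5,0,0,0],[0,0,0,-5,0,0,0],[0,0,0,-5,0,0,0],[0,0,0,-5,0,0,0],[0,0,0,-4,0,0,0]],
])

```text
clock: 20.1
tcp_pos: [0.5345, -0.2719, 0.1166]
orientation: [0.531, -0.472, 0.528, 0.466]
wrist_force: [0.6, 2.2, 20.1]
finger_gap: 0.0414
```

```bash
python3 - <<'E'
from h import *
s,r=st(); print(s['ft_torque'])
s,im=snap('scene','sc15'); s,w=snap('wrist','w15')
a=lambda x:cv2.resize(x,None,fx=8,fy=8,interpolation=cv2.INTER_CUBIC)
A=cv2.imread('pics/scene0.png')[200:260,115:165];B=im[200:260,115:165,::-1]
cv2.imwrite('pics/cmp5.png',np.hstack([a(A),a(B)]))
E
```

```text
t 20.1 tcp [ 0.5345 -0.2719  0.1166] F [ 0.6  2.2 20.1] gap 0.0414 j [-6.050e-01  4.080e-01 -1.030e-01  1.050e+00  2.000e-03 -2.056e+00]
[[ 0.009 -0.993  0.12 ]
 [-0.004  0.12   0.993]
 [-1.    -0.009 -0.003]]
[ 0.51092066 -0.0228607  -0.06239342]
```

View pics/cmp5.png

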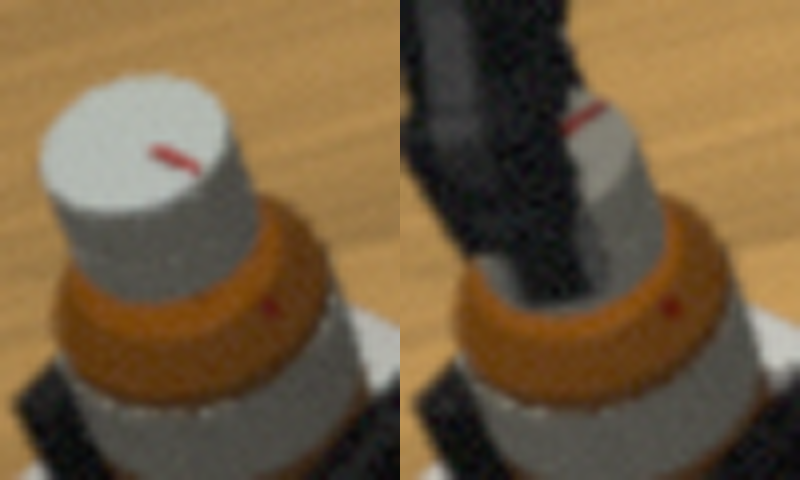

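View pics/w15.png

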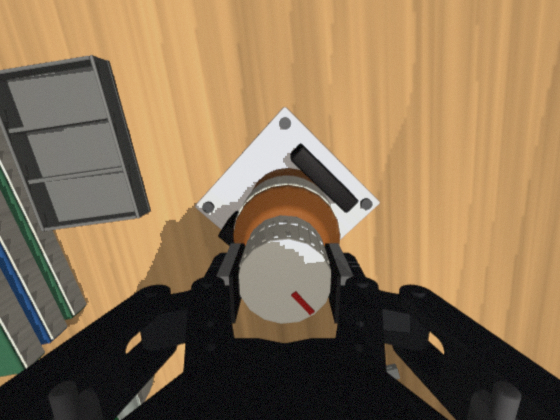

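Turned 83° (yaw 90 to 173), and the red line stayed fixed relative to the gripper. Lifting straight up.

Call:
drive_tool([
  [[-0.4,0,0,0,0,0,0],[-0.6,0,0,0,0,0,0],[-0.8,0,0,0,0,0,0],[-1.0,0,0,0,0,0,0],[-0.5,0,0,0,0,0,0]],
])

```text
clock: 20.62
tcp_pos: [0.5308, -0.2704, 0.146]
orientation: [0.53, -0.468, 0.53, 0.468]
wrist_force: [0.1, 0.7, -0.3]
finger_gap: 0.0415
```

```bash
python3 - <<'E'
from h import *
s,r=st(); print(s['ft_torque'])
E
```

```text
t 20.62 tcp [ 0.5308 -0.2704  0.146 ] F [ 0.1  0.7 -0.3] gap 0.0415 j [-0.606  0.39  -0.055  1.126  0.    -2.052]
[[-0.    -0.992  0.125]
 [ 0.     0.125  0.992]
 [-1.     0.001  0.   ]]
[-0.02165077  0.00363616  0.01422425]
```

Call:
drive_tool([
  [[-1.0,-0.1,0,0,0,0,0],[-1.5,-0.1,-0.05,0,0,0,0],[-1.5,-0.1,-0.05,0,0,0,0],[-1.2,-0.1,0,0,0,0,0],[-0.5,0,0,0,0,0,0]],
])

```text
clock: 21.03
tcp_pos: [0.5356, -0.2724, 0.2044]
orientation: [0.531, -0.469, 0.53, 0.467]
wrist_force: [0.1, -0.1, -0.0]
finger_gap: 0.0416
```

Call:
drive_tool([
  [[0,0,0,0,0,0,0],[0,0,0,0,0,0,0],[0,0,0,0,0,0,0],[0,0,0,0,0,0,0],[0,0,0,0,0,0,0]],
])

```text
clock: 21.45
tcp_pos: [0.5344, -0.2717, 0.2014]
orientation: [0.53, -0.467, 0.53, 0.468]
wrist_force: [0.2, -0.0, -0.5]
finger_gap: 0.0417
```

```bash
python3 - <<'E'
from h import *
s,r=st()
s,im=snap('scene','sc16'); s,im2=snap('side','s16'); s,w=snap('wrist','w16')
a=lambda x:cv2.resize(x[:,:,::-1],None,fx=5,fy=5,interpolation=cv2.INTER_CUBIC)
cv2.imwrite('pics/sc16c.png',a(im[160:280,80:200]));cv2.imwrite('pics/s16c.png',a(im2[80:200,310:420]))
E
```

```text
t 21.45 tcp [ 0.5344 -0.2717  0.2014] F [ 0.2 -0.  -0.5] gap 0.0417 j [-0.604  0.372  0.056  1.257  0.    -2.05 ]
[[-0.001 -0.992  0.125]
 [ 0.001  0.125  0.992]
 [-1.     0.001  0.001]]
```

View pics/sc16c.png

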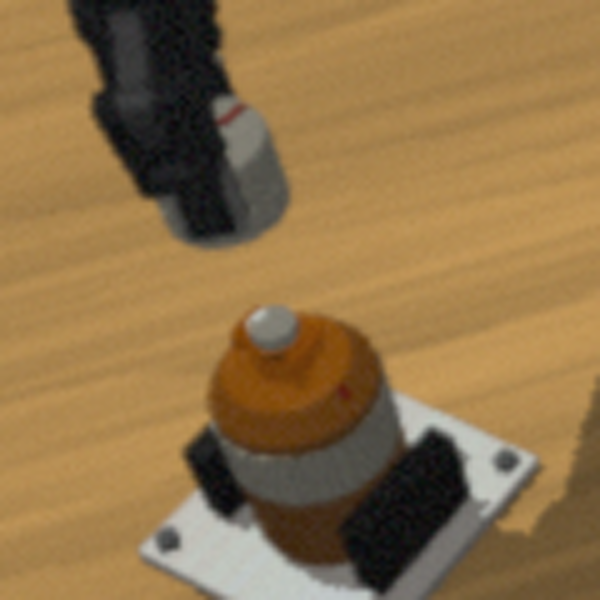

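View pics/s16c.png

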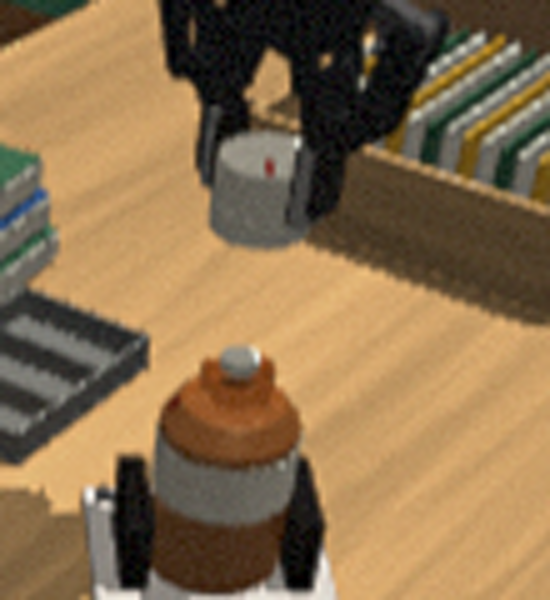

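View pics/w16.png

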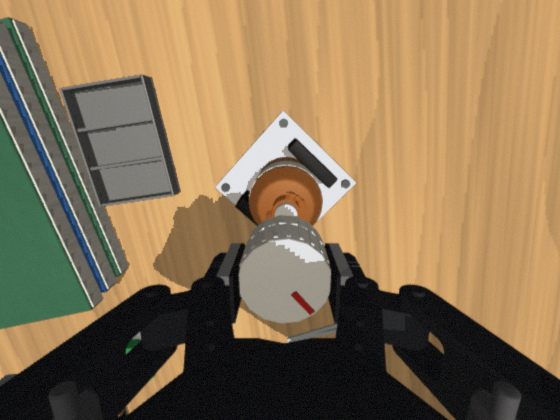

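View pics/sc16.png

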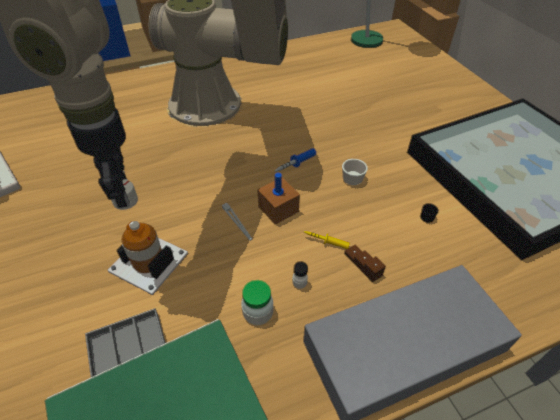

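The cap is off. The neck with its bung is exposed, with the cap above it and the red line unchanged in the gripper. I'll check the cap's height, lateral alignment and level, and the gauge and pot.

```bash
python3 - <<'E'
from h import *
from scipy.optimize import brentq,minimize
np.set_printoptions(suppress=True,precision=4)
def pj(n,p):
    m=env.camera_model(n);T=m['camera_from_world'];c=T[:3,:3]@p+T[:3,3];u=m['camera_matrix']@c;return u[:2]/u[2]
def ring(n,x,y,z): 
    t=np.linspace(0,2*np.pi,180);return np.array([pj(n,np.array([x+.022*np.cos(a),y+.022*np.sin(a),z])) for a in t])
x,y=.5342,-.2711
v=cp((225,246),(80,160),5)[1]; print('scene bottom z',brentq(lambda z:ring('scene',x,y,z)[:,1].max()-v,.1,.3))
v=cp((258,247),(310,80),5)[1]; print('side bottom z',brentq(lambda z:ring('side',x,y,z)[:,1].max()-v,.1,.3))
v=cp((264,127),(310,80),5)[1]; print('side top z',brentq(lambda z:ring('side',x,y,z)[:,1].min()-v,.1,.3))
# same bias check initial: known top .146
v=cp((162,57),(105,200),6)[1]; print('scene0 top',brentq(lambda z:ring('scene',x,y,z)[:,1].min()-v,.1,.3))
v=cp((235,55),(320,130),6)[1]; print('side0 top',brentq(lambda z:ring('side',x,y,z)[:,1].min()-v,.1,.3))
v=cp((235,187),(320,130),6)[1]; print('side0 bot',brentq(lambda z:ring('side',x,y,z)[:,1].max()-v,.05,.3))
for n,z0 in [('scene',.19),('side',.19)]:
    print(n,'expect axis bottom',pj(n,np.array([x,y,z0])),'u range',ring(n,x,y,z0)[:,0].min(),ring(n,x,y,z0)[:,0].max())
a=lambda im:cv2.resize(im,None,fx=4,fy=4,interpolation=cv2.INTER_CUBIC)
A=cv2.imread('pics/scene0.png')[150:230,250:390];B=cv2.imread('pics/sc16.png')[150:230,250:390]
cv2.imwrite('pics/cmp6.png',cv2.resize(np.vstack([a(A),a(B)]),(525,600)))
E
```

```text
scene bottom z 0.1919753003924951
side bottom z 0.19389562275945152Traceback (most recent call last):
  File "<stdin>", line 11, in <module>
    r = _zeros._brentq(f, a, b, xtol, rtol, maxiter, args, full_output, disp)
    fx = f(x, *args)
  File "<stdin>", line 11, in <lambda>
  File "<stdin>", line 7, in ring
  File "<stdin>", line 5, in pj
ValueError: time passes only in moves, steps and waits
```

```bash
python3 - <<'E'
import cv2,numpy as np
a=lambda im:cv2.resize(im,None,fx=4,fy=4,interpolation=cv2.INTER_CUBIC)
A=cv2.imread('pics/scene0.png')[150:230,250:390];B=cv2.imread('pics/sc16.png')[150:230,250:390]
cv2.imwrite('pics/cmp6.png',cv2.resize(np.vstack([a(A),a(B)]),(525,600)))
E
```

```text
(no output)
```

View pics/cmp6.png

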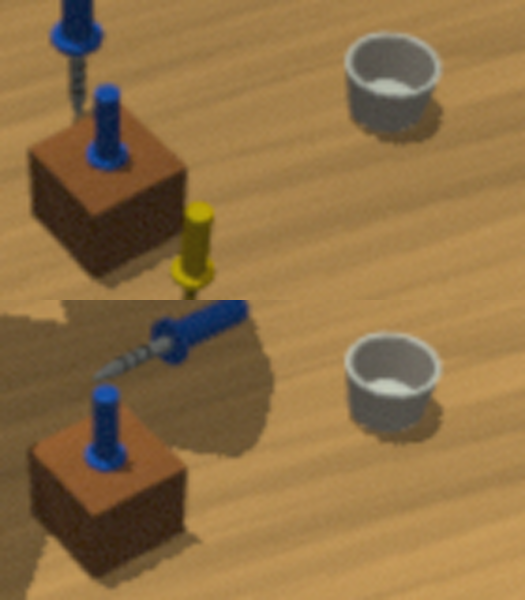

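The gauge sits on its collar as before and the pot hasn't moved. One still call, then hand in.

Call:
drive_tool([
  [[0,0,0,0,0,0,0],[0,0,0,0,0,0,0],[0,0,0,0,0,0,0],[0,0,0,0,0,0,0],[0,0,0,0,0,0,0]],
])

```text
clock: 22.02
tcp_pos: [0.5349, -0.272, 0.2023]
orientation: [0.53, -0.468, 0.53, 0.468]
wrist_force: [-0.7, -0.2, -1.2]
finger_gap: 0.0418
```

```bash
python3 - <<'E'
from h import *
s,r=st(); print(s['qvel'].round(3)); print(env.hand_in())
E
```

```text
t 22.02 tcp [ 0.5349 -0.272   0.2023] F [-0.7 -0.2 -1.2] gap 0.0418 j [-0.604  0.371  0.058  1.257  0.    -2.05 ]
[[ 0.    -0.992  0.125]
 [-0.     0.125  0.992]
 [-1.    -0.     0.   ]]
[-0.001 -0.001 -0.001 -0.    -0.     0.001]
the job is handed in; nothing more can be done
None
```

I finished the job and handed it in at 22 s, with the gripper still holding the cap above the bottle.

**Gauge:** I took the smaller blue gauge from the stand and dipped its tip to about 3–4 mm above the pot's inner floor. It went back until it seated on its collar, at 5.4 N. The last picture shows it seated as before, and the pot has not moved.

**Cap:** I pressed it down, turned it 83° anticlockwise and lifted it off.
- **Height:** its underside is about 192 mm (scene camera) to 194 mm (side camera) above the bench. That is 8.0–8.2 cm above the neck, and by the arm's pose it is within about 1 mm of the bottle's axis.
- **Held still and level:** the tool was vertical and the joints still, with a finger gap of 41.8 mm. I judged the cap's own level only from the tool and the pictures.

**What disagreed:**
- **Press depth:** the measured press stopped at about 4 mm of gripper travel, not the stated 6.5–9 mm. I regripped higher to rule out the fingers and it stopped at the same depth. Closing the jaws had probably already pulled the cap down about 2 mm. It then turned freely. The highest force I read while pressing was 33 N up (about 35 N in all).
- **Camera check:** one more check of the cap heights in the first pictures did not run because I made too many camera-model calls.
- **Lookalikes:** the yellow and larger blue gauges, upright in the first pictures, had fallen over by 1.4 s. Nothing had touched them by then, and I left them where they lay.

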